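Hang the lid on the donation box and pin its hinge

ROBOT

A 6-joint arm with a two-finger parallel gripper is mounted at the origin on the work surface. World frame = base frame: x ahead of the robot, y to its left, z up, the work surface at z = 0. Lengths are in mm, angles in degrees, forces in N, time in s.
With the tool pointing down it reaches from about 300 to 850 mm from the base axis. Payload 4.2 kg.
Tool frame: the origin (TCP) lies on the centre line of the jaws, within the pads' length; the fingertips stand 14 mm ahead of it and the grasp point (between the pads) lies 5 mm behind it (env.finger_overhang is the z of the fingertips in the tool frame, in mm); z points along the fingers, y is the line along which they close (so a half turn about z gives the same grasp; the last joint's range is limited). The gripper opens to 91 mm and grips with 3 to 60 N. Pads are 32 mm wide; open, the fingers measure 118 mm over their backs; the gripper's body (76 mm by 178 mm) begins 60 mm behind the grasp point.
Start: joints at [-75.057, 18.312, 89.639, -0, 72.044, -1.146], TCP at [159.349, -552.494, 227.976] pointing down, gripper open.
Joint ranges: [-177.97, 177.97], [-48.28, 115.42], [12.27, 149.76], [-77.06, 257.06], [2.81, 150.46], [-146.56, 146.56]. Speed limits (degrees/s): [147.25, 147.25, 180, 180, 180, 180].

INTERFACE

Orientations are given as [roll, pitch, yaw] about the fixed x, y, z axes, in that order (R = Rz(yaw) Ry(pitch) Rx(roll)).
In Python, from workcell import sensors, viewer, env gives the robot as it stands. The module is installed in compiled form; this text tells all that it offers.
- The arm moves only by the tool step_arm, never from a script. Its argument "plan" is one flat list of numbers, 6 for each row, row after row: the shift along the tool's x, y, z in cm, then the turn, a rotation vector about the tool's x, y, z in rad. In form: [x, y, z, wx, wy, wz, x, y, z, wx, wy, wz, ...]. A call has 1 to 5 rows; each row shifts and turns the commanded pose from where the row before left it, along the tool's axes as they then stand; what a row does not reach is not made up. A row lasts 1/12 s, in which the tool goes at most 41.7 mm and 7.16 degrees, less where a joint would pass 70% of its speed; a pose out of reach is approached as far as the arm can. A call is refused whole if a number of a shift passes 4.17 or a number of a turn 0.125, either way. A call with a gripper value outside its range is refused whole. "hand" is the finger opening in cm, from 0 to 9.12, set as the call begins (left out, the last holds). The fingers move at their own pace and stop on an object; "newtons" is the grip in N (left out, the last holds). Time passes only in rows, so rows that do not move let the fingers close. It gives the time, the measured TCP pose, the force, the opening and the grip force at its end, in the units of the state.
- sensors.state(): the state, without advancing time (a new reading comes with each control period).
- viewer.grab_frame(name): name is "scene" or "top" or "wrist"; returns a dict with "img" (420x560x3 uint8, red, green, blue), "fx", "fy", "cx", "cy" (pixels), "k1" (the pictures are not rectified: a ray, as slopes to the right and down, at radius r is drawn at 1 + k1 r^2 times it, then the intrinsics apply), "position" and "attitude" of the camera in the world. Camera axes: x right, y down, z forward; pixel columns grow to the right and rows downward; lengths in mm; the calibration is good to about 2 mm. A picture is of the moment at which its call begins. There is no depth.
- env.job_done(): hands the job in; it is judged then, once.
Trained networks look in a picture, given as the dict that the camera call returned (one of the last four; its "shot" number tells which), for a name from the list of things; names that differ only in an ending like _2 or _b are one class to them, and where a whole thing is asked for, a point or a joint stands for the part that bears it (a point fixed in the world has none). Each returns a list of dicts, best first, with "score" (0 to 1); they miss things now and then, are a little off and sometimes report something else, mostly with a low value. They report only what shows in the picture. A call takes as long as a camera call.
- viewer.boxes_of(name, picture): "location" ([column, row] in pixels, amid what is visible of it).
- viewer.pinpoint(name, picture): "location" ([column, row] in pixels: a listed point, or the origin of a listed thing).
The state is a dict: "time_s": time; "qpos": joint angles; "qvel": joint speeds; "effort": joint torques, N m; "ee_pos": TCP position; "ee_rot": TCP orientation; "force": force on the tool from outside, world axes, zero at the start; "torque": the same for the moment, N m; "gripper_width": finger opening in mm; "gripper_force": force on a finger pad.
Only numpy, scipy, OpenCV 4.12 (cv2) and the standard library are available. Lean on these libraries where they do the work, as an engineer would, in place of code of your own. Each camera call takes 0.05 s, during which the arm holds its last target. There are 200 camera calls.

TASK

Set the loose lid flat on the white donation box with its knuckle between the two hinge lugs and let go of it, then thread the steel pin from the wooden holder through both lugs and the lid's knuckle, from either side, fully home with its flat tab up against the lug. Leave the lid lying closed on the box with the pin in it, and do not disturb the jar, the tin or the carton standing around.

Things in the scene. Friction and masses are not known exactly. Their poses are not given: they have to be found in the camera images.
- donation_box: White open-topped steel box, 110 (its x) x 140 (its y) x 80 mm high, fixed to the table; origin at the centre of its underside, z up. A flat rim flange 14 to 17 mm wide runs round inside its top, at 80 mm. On its +x side stand two fixed steel hinge lugs, their tops 120 mm above the table.
- hinge (a point): Middle of the gap between the two box lugs, on the axis of their 15 mm holes, which runs along the box's y: 71 mm along +x of the box, 106 mm above the table. Axes as the box's. Each lug is 28 mm in x (57 to 85 mm from the box's origin) and 14 mm thick (16 to 30 mm either side of this point along y): a gap of 32 mm, 60 mm over all.
- lid: Loose white steel lid, about 0.35 kg, lying flat, right way up: plate 110 (x) x 144 (y) x 4 mm with a thin dark slot. Origin in the underside, 2 mm to +x of the plate's middle, z up. When on, it rests on the rim: origin 80 mm above the box's origin, axes along the box's, three holes in line. It can shift a few mm on the rim; the pin's tapered tip pulls it into line.
- lid_eye (a point): Middle of the 15 mm hole, along the lid's y, in the steel knuckle on the lid's +x edge: 71 mm along +x from the lid's origin, 26 mm above its underside. The knuckle is 24 mm wide in y, 26 mm in x (58 to 84 mm), its top 39 mm above the underside; it goes between the lugs.
- lid_grip (a point): Middle of the grip block on the lid: 8 mm along +x from the lid's origin, 18 mm above its underside. The block is 44 mm long in x, 18 mm wide in y, its top 30 mm above the underside.
- holder: Wooden pin holder fixed to the table, 42 mm wide (y), 42 mm high; origin under its middle. A floor 20 mm high runs from -30 to +32 mm in x; on it a channel 30 mm wide and 16 mm high, closed at the back, roofed from x = -30 to +18 mm, mouth to +x. The pin's tab lies inside, its shank sticks out along +x.
- pin: Loose steel hinge pin, about 0.13 kg: round shank 12 mm thick, 78 mm long, its last 12 mm tapering to 4 mm, and a flat tab, as thick. Origin on the axis, 30 mm from the shoulder (tab meets shank), 48 mm from the tip; +x to the tip, z up. Starts level in the holder, axis 26 mm above the table, origin 41 to 44 mm along holder x. Fully home, its origin is at point hinge.
- pin_tab (a point): Middle of the pin's flat tab, on the axis, 48 mm from the pin's origin along its -x. The tab is 36 mm long (x), 26 mm wide (y), too wide for the holes, and 12 mm thick like the shank, so the pin lies level on the table too.
- jar: Bystander: tall closed amber jar, 68 mm in diameter, 150 mm high, loose; origin at the centre of its underside. It stands beyond one end of the hinge, either side, and blocks that side.
- tin: Bystander: low round food tin, 72 mm in diameter, 42 mm high, loose; origin at the centre of its underside. It stands beyond the other end of the hinge.
- tea: Bystander: cardboard carton 50 (x) x 120 (y) x 85 mm high, loose, beyond the box; origin at the centre of its underside.

How it is judged:
By the outcome, as a careful person would: the job done as asked, in the order asked, and still so for the second after the job is handed in, with the robot touching nothing.
It also fails if it takes over 72 s, if anything falls off the work surface, if the arm or the gripper's body presses on something with over 40 N, if the wrist force passes 120 N, or if a joint passes its speed limit or range.

## Working session

There is one attempt and no reset: what is moved stays moved. The work goes in short steps, Python scripts to look and compute and a tool call to move; the robot and the scene stay as the last step left them, time stands still between calls to the robot, and variables do not carry over. Pictures are saved under pics/ and viewed, at most 10 in all, crops included, and the job is handed in when it is done.

Besides the shell and the picture viewer there is one more tool, called by a JSON object that holds its "method" and its "body", one argument or row to a line. step_arm: Moves the arm, as the interface text tells. Its arguments: {"type":"object","properties":{"plan":{"type":"array","items":{"type":"number"}},"hand":{"type":"number"},"newtons":{"type":"number"}},"required":["plan"]}

```bash
mkdir -p pics; cat > h.py <<'E'
import numpy as np, cv2
from scipy.spatial.transform import Rotation as R
from workcell import sensors, viewer, env
def rot(a): 
    a=np.array(a,float)
    return a if a.shape==(3,3) else R.from_euler('xyz',a,degrees=True).as_matrix()
def ray(f,px):
    d=np.array([(px[0]-f['cx'])/f['fx'],(px[1]-f['cy'])/f['fy']]);u=d.copy()
    for _ in range(20): u=d/(1+f['k1']*(u@u))
    return rot(f['attitude'])@np.array([u[0],u[1],1])
def at_z(f,px,z):
    r=ray(f,px);p=np.array(f['position'],float);return p+r*(z-p[2])/r[2]
def proj(f,P):
    c=rot(f['attitude']).T@(np.array(P,float)-f['position']);u=c[:2]/c[2];u=u*(1+f['k1']*(u@u))
    return np.array([u[0]*f['fx']+f['cx'],u[1]*f['fy']+f['cy']])
def tool(dw):  # world mm shift -> tool cm
    return rot(sensors.state()['ee_rot']).T@np.array(dw,float)/10
def save(f,n): cv2.imwrite('pics/'+n,f['img'][:,:,::-1])
E
python3 - <<'E'
from h import *
np.set_printoptions(precision=1,suppress=True)
Z=dict(donation_box=0,hinge=106,lid=0,lid_eye=26,lid_grip=18,holder=0,pin=26,pin_tab=26,jar=0,tin=0,tea=0)
ims=[]
for c in ('top','scene'):
    f=viewer.grab_frame(c);ims.append(f['img'])
    print(c,f['position'],f['attitude'],f['fx'],f['k1'])
    for n,z in Z.items():
        for m in ('pinpoint','boxes_of'):
            if m=='boxes_of' and n in('hinge','lid_eye','lid_grip','pin_tab'):continue
            for d in getattr(viewer,m)(n,f)[:2]:
                print(n,m[:3],round(d['score'],2),np.array(d['location']),at_z(f,d['location'],z)[:2])
    save(f,c+'.png')
print(sensors.state(), env.finger_overhang)
E
```

```text
top [545.5   2.7 908.5] [-174.7   -1.5  -88.8] 394.673500457883 -0.010898736397826354
donation_box pin 0.73 [285.2 251.4] [536.5 -33.7]
donation_box box 0.66 [287.9 247.9] [544.6 -39.8]
hinge pin 0.65 [278.9 215.1] [610.9 -15.2]
lid pin 0.58 [412.4 243.6] [ 560.4 -328.4]
lid box 0.58 [413.6 242.9] [ 562.1 -331.2]
lid_eye pin 0.82 [408.9 209.6] [ 636.7 -311.6]
lid_grip pin 0.94 [412.2 237.4] [ 574.2 -321.5]
lid_grip pin 0.72 [258.1 160.2] [743.2  33.2]
holder pin 0.96 [132.1 243.3] [547.5 315.4]
holder box 0.79 [126.8 243.1] [547.7 327.4]
pin pin 0.75 [123.6 263.4] [503.  322.6]
pin box 0.65 [123.7 268.2] [492.5 321.8]
pin_tab pin 0.52 [123.9 241.9] [550.1 324.6]
jar pin 0.95 [336.3 203.7] [ 649.2 -150.5]
jar pin 0.33 [284.1 252.3] [534.4 -31.2]
jar box 0.59 [342.9 195.9] [ 667.9 -165.8]
tin pin 0.61 [223.9 219. ] [607.7 108.8]
tin box 0.6 [222.7 222.3] [600.  111.3]
tea pin 0.91 [255.5 159.7] [748.2  39.9]
tea box 0.74 [254.5 155.7] [757.6  42.5]
scene [1470.5 -192.3  682.7] [-124.3    1.    76.2] 452.4718411420277 -0.14644781908994506
donation_box pin 0.96 [258.4 216.4] [546.7 -32.9
[... 611 characters left out ...]
156.5]
jar box 0.89 [214.1 222.4] [ 542.7 -146.6]
jar box 0.28 [378.8 172.3] [423.8 355.9]
tin pin 0.59 [321.1 222.4] [613.  113.7]
tin box 0.77 [320.4 215. ] [582.5 121.8]
tea pin 0.87 [306.2 262.1] [745.1  35.5]
tea box 0.86 [305.5 247.9] [697.5  48. ]
tea box 0.45 [320.8 215.8] [586.1 121.7]
{'time_s': 1.9, 'qpos': array([-75.1,  18.3,  89.6,   0. ,  72. ,  -1.1]), 'qvel': array([-0. ,  0. , -0. , -0.1, -0. , -0. ]), 'effort': array([  0. , -41.2, -23.2,   0.1,   0. ,  -0. ]), 'ee_pos': array([ 159.4, -552.5,  228. ]), 'ee_rot': array([180. ,  -0. ,  16.1]), 'force': array([ 0.2, -0.4,  0.5]), 'torque': array([ 0., -0., -0.]), 'gripper_force': 0.0, 'gripper_width': 91.19540553566917} 14.0
```

View pics/top.png

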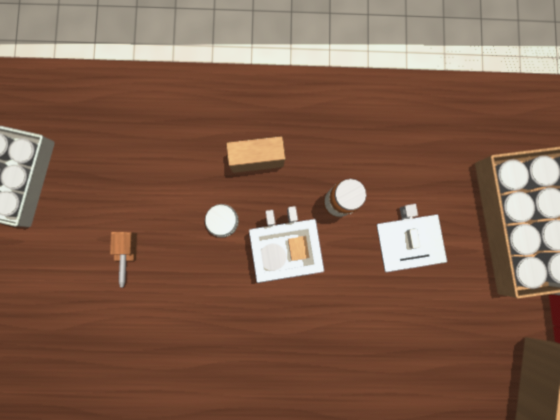

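View pics/scene.png

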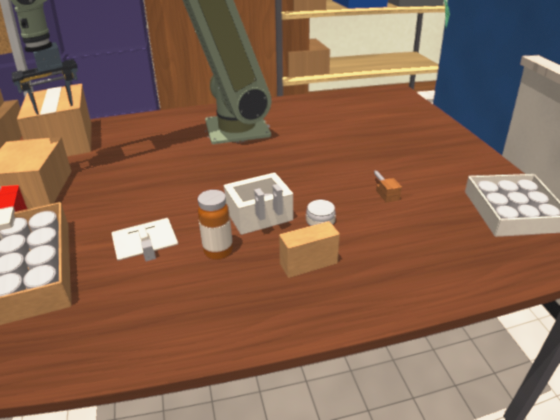

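The views agree: the box is at (287,250) px with its lugs on the far side, the jar (345,197) at its −y end and the tin (221,221) at its +y end. The lid is at (412,243). The pin is in its holder at (122,255), shank toward the robot. I'll insert the pin from the +y side, over the tin. First I move above the lid.

{"method": "step_arm", "body": {
  "plan": [3.8, -0.9, 0, 0, 0, 0, 3.8, -0.9, 0, 0, 0, 0, 3.8, -0.9, 0, 0, 0, 0, 3.8, -0.9, 0, 0, 0, 0, 3.8, -0.9, 0, 0, 0, 0]
}}

```text
time_s: 2.32
ee_pos: [330.7, -455.6, 228.1]
ee_rot: [180.0, -0.0, 16.1]
force: [0.5, -0.7, 0.1]
gripper_width: 91.1
gripper_force: 0.0
```

{"method": "step_arm", "body": {
  "plan": [3.8, -0.9, 0, 0, 0, 0, 3.8, -0.9, 0, 0, 0, 0, 3.8, -0.9, 0, 0, 0, 0, 3.8, -0.9, 0, 0, 0, 0, 3.8, -0.9, 0, 0, 0, 0]
}}

```text
time_s: 2.73
ee_pos: [501.1, -359.5, 228.1]
ee_rot: [180.0, -0.0, 16.1]
force: [-0.1, -0.0, 0.1]
gripper_width: 91.4
gripper_force: 0.0
```

{"method": "step_arm", "body": {
  "plan": [3.8, -0.9, 0, 0, 0, 0, 3.8, -0.9, 0, 0, 0, 0, 0, 0, 0, 0, 0, 0.07, 0, 0, 0, 0, 0, 0.07, 0, 0, 0, 0, 0, 0]
}}

```text
time_s: 3.15
ee_pos: [568.3, -321.6, 227.5]
ee_rot: [-180.0, 0.0, 8.1]
force: [-0.0, 0.3, 0.3]
gripper_width: 91.4
gripper_force: 0.0
```

```bash
python3 - <<'E'
from h import *
np.set_printoptions(precision=1,suppress=True)
f=viewer.grab_frame('wrist');save(f,'w1.png')
print(f['position'],f['attitude'],f['fx'],f['k1'])
P={}
for n,z in dict(lid=0,lid_eye=26,lid_grip=18).items():
    for d in viewer.pinpoint(n,f)[:1]: print(n,d['score'],d['location'],at_z(f,d['location'],z))
s=sensors.state();print(s['time_s'],s['ee_pos'],s['ee_rot'])
E
```

```text
[ 638.2 -310.7  383.6] [165.2   0.1 -81.9] 300.445197832633 0.003171569497594689
lid 0.57 [283.4, 192.2] [ 561.1 -321.5    0. ]
lid_eye 0.59 [282.8, 132.5] [ 635.6 -310.2   26. ]
lid_grip 0.87 [285.1, 186.0] [ 572.7 -322.    18. ]
3.35 [ 567.2 -322.7  228.1] [180.   -0.    8.1]
```

View pics/w1.png

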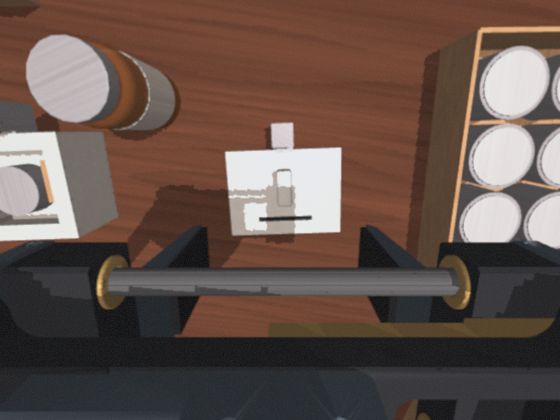

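The lid is square in view: plate corners at about (226,152), (341,148), (341,233) and (232,236), knuckle at (283,132). I'll get the yaw from the corners of the lid and box.

```bash
python3 - <<'E'
from h import *
np.set_printoptions(precision=1,suppress=True)
def quad(f,c,z,win):
    g=cv2.cvtColor(f['img'],cv2.COLOR_RGB2HSV); m=((g[...,1]<60)&(g[...,2]>130)).astype(np.uint8)
    x0,y0,x1,y1=win; k=np.zeros_like(m);k[y0:y1,x0:x1]=m[y0:y1,x0:x1]
    k=cv2.morphologyEx(k,cv2.MORPH_CLOSE,np.ones((3,3)))
    k=cv2.morphologyEx(k,cv2.MORPH_OPEN,np.ones((c,c)))
    C=max(cv2.findContours(k,0,2)[0],key=cv2.contourArea)[:,0]
    W=np.array([at_z(f,p,z)[:2] for p in C.astype(float)],np.float32)
    return cv2.minAreaRect(W), cv2.boundingRect(C)
f=viewer.grab_frame('wrist'); print('lid',quad(f,31,4,(200,120,360,245)))
for p in [(226,152),(341,148),(341,233),(232,236)]: print(at_z(f,p,4))
f=viewer.grab_frame('top')
print('lidtop',quad(f,15,4,(370,212,450,275)))
k=quad(f,3,80,(240,215,330,290));print('box',k)
big=cv2.resize(f['img'][195:295,235:355],None,fx=6,fy=6,interpolation=2);cv2.imwrite('pics/bx.png',big[:,:,::-1])
E
```

```text
lid (((573.8333129882812, -320.3175048828125), (88.70928955078125, 145.8682098388672), 9.731252670288086), (226, 147, 115, 70))
[ 601.2 -244.5    4. ]
[ 626.3 -385.3    4. ]
[ 516.8 -406.5    4. ]
[ 491.9 -262.8    4. ]
lidtop (((561.651123046875, -301.4136657714844), (119.75920104980469, 104.28685760498047), 1.0615071058273315), (379, 217, 45, 53))
box (((550.995849609375, -30.409591674804688), (136.09933471679688, 143.09571838378906), 10.143020629882812), (249, 215, 75, 68))
```

View pics/bx.png

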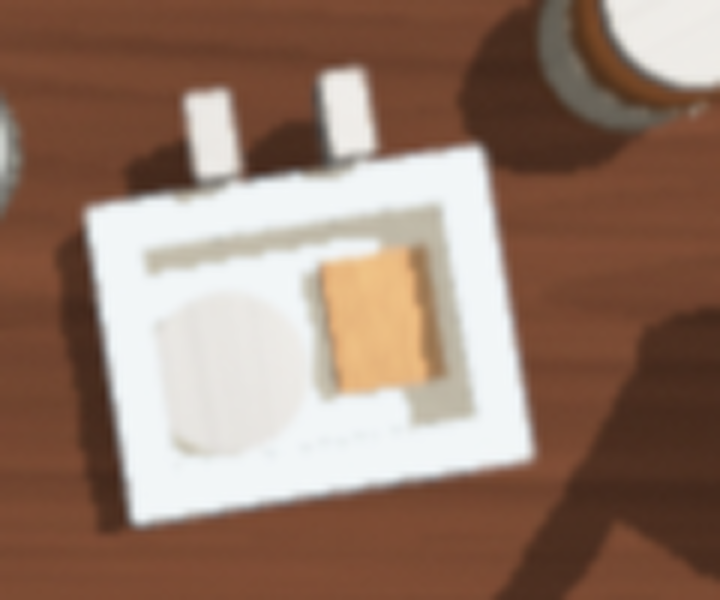

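```bash
python3 - <<'E'
from h import *
np.set_printoptions(precision=1,suppress=True)
f=viewer.grab_frame('top')
q=lambda p:np.array(p)/6+np.array([235,195])-.42
C=np.array([at_z(f,q(p),80)[:2] for p in [(85,207),(485,147),(535,458),(132,525)]])
L=np.array([at_z(f,q(p),120)[:2] for p in [(213,135),(348,112)]])
print(C,C.mean(0)); a=lambda v:np.degrees(np.arctan2(-v[0],v[1]))
print([a(C[0]-C[1]),a(C[3]-C[2]),a(L[0]-L[1])], L,L.mean(0), np.linalg.norm(L[0]-L[1]))
E
```

```text
[[ 582.2   46.8]
 [ 606.4  -93. ]
 [ 498.4 -111.8]
 [ 472.8   27.6]] [540.  -32.6]
[np.float64(9.813559245475), np.float64(10.413905755714563), np.float64(11.004383025897313)] [[605.4   2.7]
 [614.2 -42.2]] [609.8 -19.8] 45.81106155075829
```

{"method": "step_arm", "body": {
  "plan": [0.2, 0.05, 3.5, 0, 0, -0.033, 0, 0, 3.8, 0, 0, 0, 0, 0, 3.8, 0, 0, 0, 0, 0, 3.8, 0, 0, 0, 0, 0, 3.0, 0, 0, 0]
}}

```text
time_s: 3.92
ee_pos: [568.3, -322.2, 46.3]
ee_rot: [-179.9, 0.1, 10.0]
force: [0.2, 0.5, 0.9]
gripper_width: 91.1
gripper_force: 0.0
```

{"method": "step_arm", "body": {
  "plan": [0, 0, 1.5, 0, 0, 0, 0, 0, 1.0, 0, 0, 0, 0, 0, 0.4, 0, 0, 0, 0, 0, 0, 0, 0, 0]
}}

```text
time_s: 4.25
ee_pos: [569.6, -322.8, 20.0]
ee_rot: [180.0, 0.0, 9.9]
force: [0.2, -0.3, 0.8]
gripper_width: 91.4
gripper_force: 0.0
```

{"method": "step_arm", "body": {
  "plan": [0, 0, 0, 0, 0, 0, 0, 0, 0, 0, 0, 0, 0, 0, 0, 0, 0, 0, 0, 0, 0, 0, 0, 0, 0, 0, 0, 0, 0, 0],
  "hand": 0,
  "newtons": 45
}}

```text
time_s: 4.67
ee_pos: [569.9, -322.7, 20.7]
ee_rot: [179.9, -0.1, 10.0]
force: [0.1, -0.1, 0.6]
gripper_width: 61.0
gripper_force: 0.0
```

{"method": "step_arm", "body": {
  "plan": [0, 0, 0, 0, 0, 0, 0, 0, 0, 0, 0, 0]
}}

```text
time_s: 4.83
ee_pos: [569.7, -322.6, 20.2]
ee_rot: [180.0, -0.0, 10.0]
force: [0.7, 0.0, -0.5]
gripper_width: 47.2
gripper_force: 0.0
```

{"method": "step_arm", "body": {
  "plan": [0, 0, 0, 0, 0, 0, 0, 0, 0, 0, 0, 0, 0, 0, 0, 0, 0, 0, 0, 0, 0, 0, 0, 0, 0, 0, 0, 0, 0, 0]
}}

```text
time_s: 5.25
ee_pos: [569.6, -322.5, 19.9]
ee_rot: [-180.0, 0.0, 10.0]
force: [0.2, -0.0, -0.5]
gripper_width: 17.9
gripper_force: 45.0
```

{"method": "step_arm", "body": {
  "plan": [0, 0, 0, 0, 0, 0, 0, 0, 0, 0, 0, 0]
}}

```text
time_s: 5.42
ee_pos: [569.6, -322.5, 19.9]
ee_rot: [-180.0, 0.0, 10.0]
force: [-0.6, -0.1, -0.5]
gripper_width: 17.9
gripper_force: 45.0
```

{"method": "step_arm", "body": {
  "plan": [0, 0, -0.5, 0, 0, 0, 0, 0, -1.5, 0, 0, 0, 0, 0, -2.5, 0, 0, 0, 0, 0, -3, 0, 0, 0, 0, 0, -3, 0, 0, 0]
}}

```text
time_s: 5.83
ee_pos: [568.5, -322.0, 124.8]
ee_rot: [-179.9, 0.2, 10.0]
force: [0.5, 0.6, -4.8]
gripper_width: 17.7
gripper_force: 45.0
```

{"method": "step_arm", "body": {
  "plan": [0, 0, -3, 0, 0, 0, 0, 0, -2.5, 0, 0, 0, 0, 0, -1.5, 0, 0, 0, 0, 0, 0, 0, 0, 0]
}}

```text
time_s: 6.17
ee_pos: [571.0, -323.5, 199.0]
ee_rot: [179.7, -0.3, 10.0]
force: [0.8, -0.7, -3.8]
gripper_width: 18.1
gripper_force: 45.0
```

```bash
python3 - <<'E'
from h import *
np.set_printoptions(precision=1,suppress=True)
f=viewer.grab_frame('wrist');save(f,'w2.png')
s=sensors.state();print(s['time_s'],s['ee_pos'],s['ee_rot'],s['force'],s['gripper_width'],s['gripper_force'])
E
```

```text
6.2167 [ 570.  -322.9  196.3] [179.9  -0.1  10. ] [-0.5 -0.3 -4.7] 17.74253822295573 44.997602105140686
```

View pics/w2.png

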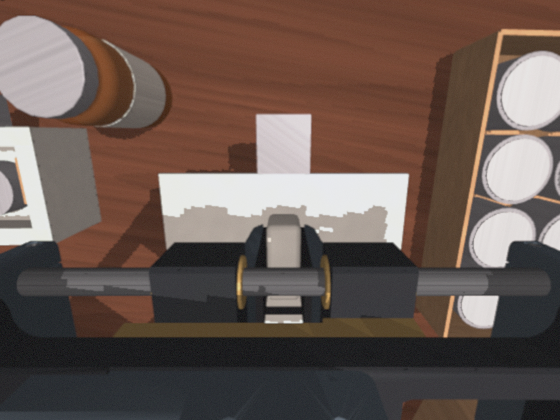

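The lid is held level and square: far plate edge from (160,175) to (407,175), knuckle top (256..311,115). I'll work out the in-hand offset and the shift to the box.

```bash
python3 - <<'E'
from h import *
np.set_printoptions(precision=1,suppress=True)
f=viewer.grab_frame('wrist');s=sensors.state()
zl=s['ee_pos'][2]-20; A=rot(s['ee_rot'])
for p,z in [((160,174.5),4),((407.5,174.5),4),((256,115),39),((311,115),39)]:
    w=at_z(f,p,zl+z); print(w,'tool',A.T@(w-s['ee_pos']))
a=np.radians(10.2);u=np.array([np.cos(a),np.sin(a)])
print('grip target',np.array([540,-32.6])+8*u, s['ee_pos'])
E
```

```text
[ 602.7 -243.2  178.3] tool [ 46.8 -72.1  16. ]
[ 627.6 -385.   178.3] tool [46.9 71.9 15.9]
[ 643.9 -296.5  213.3] tool [ 78.1 -12.5 -19.1]
[ 648.1 -320.5  213.3] tool [ 78.2  11.8 -19.1]
grip target [547.9 -31.2] [ 569.  -322.3  194.3]
```

{"method": "step_arm", "body": {
  "plan": [0.27, -1.5, 0, 0, 0, 0, 0.3, -3, 0, 0, 0, 0, 0.3, -4, 0, 0, 0, 0, 0.3, -4, 0, 0, 0, 0, 0.3, -4, 0, 0, 0, 0]
}}

```text
time_s: 6.68
ee_pos: [553.6, -155.0, 192.4]
ee_rot: [-179.8, 0.3, 9.9]
force: [1.1, 0.2, -4.2]
gripper_width: 17.7
gripper_force: 45.0
```

{"method": "step_arm", "body": {
  "plan": [0.3, -4, 0, 0, 0, 0, 0.3, -4, 0, 0, 0, 0, 0.3, -3, 0, 0, 0, 0, 0.3, -1.57, 0, 0, 0, 0, 0.07, 0, 0, 0, 0, -0.004]
}}

```text
time_s: 7.1
ee_pos: [544.2, -27.2, 192.9]
ee_rot: [-179.8, 0.2, 10.4]
force: [-0.4, -0.2, -4.6]
gripper_width: 17.3
gripper_force: 45.0
```

{"method": "step_arm", "body": {
  "plan": [0, 0, 1, 0, 0, 0, 0, 0, 1, 0, 0, 0, 0, 0, 1, 0, 0, 0, 0, 0, 0, 0, 0, 0]
}}

```text
time_s: 7.43
ee_pos: [544.0, -32.3, 161.3]
ee_rot: [-179.9, 0.4, 10.1]
force: [-1.7, -0.4, -4.5]
gripper_width: 17.7
gripper_force: 45.0
```

```bash
python3 - <<'E'
from h import *
np.set_printoptions(precision=1,suppress=True)
f=viewer.grab_frame('wrist');save(f,'w3.png')
s=sensors.state();print(s['time_s'],s['ee_pos'],s['ee_rot'],s['force'])
a=np.radians(10.2);u=np.array([np.cos(a),np.sin(a)]);v=np.array([-u[1],u[0]]);b=np.array([540,-32.6])
for x,y in [(57,16),(57,-16),(85,16),(85,-16),(85,30),(85,-30)]: print(x,y,proj(f,[*(b+x*u+y*v),120]))
E
```

```text
7.4833 [544.8 -32.3 162.5] [-179.9    0.3   10.1] [ 0.9 -0.5 -3.7]
57 16 [259.7 158.3]
57 -16 [309.1 158.3]
85 16 [258.8 113.1]
85 -16 [310. 113.]
85 30 [236.4 113.1]
85 -30 [332.4 113. ]
```

View pics/w3.png

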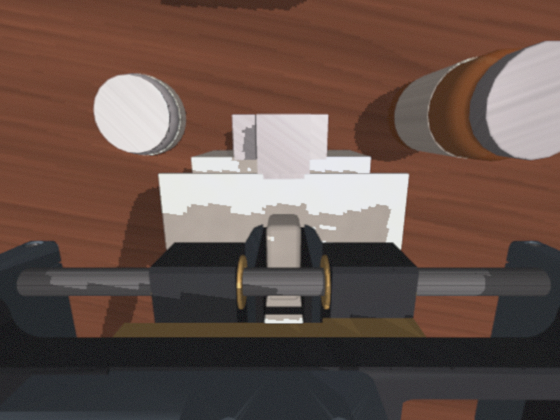

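The lugs show behind the knuckle, outer edges near columns 233 and 327. That centres them ~4 px left of my prediction, so I'll measure the edges more exactly.

```bash
python3 - <<'E'
from h import *
np.set_printoptions(precision=1,suppress=True)
f=viewer.grab_frame('wrist');s=sensors.state();A=rot(s['ee_rot'])
g=f['img'].astype(int)
for r in (116,125,150): print(r,[int(x) for x in g[r,226:262].sum(1)//3],'|',[int(x) for x in g[r,305:336].sum(1)//3])
print([int(x) for x in g[105:125,240].sum(1)//3])
for p in [(232.5,116),(327.5,116)]: print(A.T@(at_z(f,p,120)-s['ee_pos']))
print(s['ee_pos'])
E
```

```text
116 [78, 79, 77, 78, 81, 96, 128, 158, 162, 161, 163, 162, 161, 160, 160, 160, 159, 158, 157, 157, 158, 160, 158, 160, 162, 161, 162, 151, 126, 119, 166, 204, 210, 208, 207, 206] | [221, 219, 220, 220, 220, 214, 201, 195, 194, 194, 192, 191, 191, 192, 191, 195, 194, 196, 197, 198, 196, 185, 144, 96, 78, 79, 80, 80, 81, 78, 79]
125 [78, 81, 78, 78, 75, 91, 137, 192, 205, 205, 203, 204, 204, 206, 205, 205, 208, 211, 213, 211, 208, 210, 206, 195, 192, 192, 193, 192, 174, 122, 148, 199, 208, 209, 209, 209] | [219, 220, 219, 220, 219, 220, 220, 221, 221, 222, 223, 225, 223, 224, 224, 225, 224, 223, 224, 223, 223, 201, 137, 87, 79, 82, 78, 80, 81, 83, 82]
150 [73, 65, 66, 64, 65, 66, 75, 123, 178, 204, 205, 203, 201, 202, 202, 203, 182, 145, 127, 128, 128, 126, 128, 130, 130, 131, 129, 129, 122, 107, 122, 174, 199, 201, 198, 197] | [212, 210, 210, 207, 211, 214, 215, 217, 217, 216, 216, 216, 213, 215, 215, 216, 218, 218, 219, 218, 200, 136, 89, 78, 82, 81, 80, 80, 82, 81, 80]
[82, 79, 78, 71, 76, 76, 78, 81, 78, 79, 109, 160, 199, 209, 209, 211, 210, 210, 209, 206]
[ 78.5 -33.4  43.5]
[78.6 26.5 43.4]
[545.7 -32.3 163.6]
```

{"method": "step_arm", "body": {
  "plan": [0, -0.3, 0.8, 0, 0, 0, 0, 0, 1, 0, 0, 0, 0, 0, 1, 0, 0, 0, 0, 0, 0, 0, 0, 0, 0, 0, 0, 0, 0, 0]
}}

```text
time_s: 7.95
ee_pos: [545.1, -28.5, 135.9]
ee_rot: [-180.0, 0.1, 10.2]
force: [0.0, 0.1, -4.4]
gripper_width: 17.8
gripper_force: 45.0
```

```bash
python3 - <<'E'
from h import *
np.set_printoptions(precision=1,suppress=True)
f=viewer.grab_frame('wrist');s=sensors.state();A=rot(s['ee_rot'])
g=f['img'].astype(int)
for r in (118,130,): print(r,[int(x) for x in g[r,216:262].sum(1)//3],'|',[int(x) for x in g[r,305:346].sum(1)//3])
print([int(x) for x in g[100:135,242].sum(1)//3])
print(s['ee_pos'],s['ee_rot'],s['force']); print(A.T@(at_z(f,(280,120),120)-s['ee_pos']), A.T@(at_z(f,(290,120),120)-s['ee_pos']))
E
```

```text
118 [79, 79, 83, 83, 79, 77, 79, 80, 79, 80, 78, 80, 78, 80, 104, 161, 206, 217, 216, 216, 215, 214, 215, 215, 214, 212, 213, 210, 209, 210, 209, 210, 208, 210, 212, 213, 212, 213, 214, 214, 213, 214, 214, 215, 213, 213] | [222, 220, 221, 221, 222, 204, 135, 83, 79, 120, 185, 226, 232, 230, 229, 229, 229, 230, 230, 229, 230, 228, 228, 227, 224, 226, 226, 226, 226, 227, 227, 229, 228, 229, 228, 204, 126, 81, 80, 82, 83]
130 [77, 80, 82, 79, 80, 79, 78, 79, 77, 78, 79, 80, 79, 75, 87, 133, 186, 210, 212, 211, 212, 210, 208, 208, 208, 208, 207, 210, 210, 210, 192, 149, 136, 135, 136, 135, 137, 136, 136, 143, 173, 206, 211, 211, 211, 209] | [223, 221, 222, 223, 223, 200, 121, 84, 90, 138, 208, 227, 228, 227, 225, 225, 226, 224, 224, 223, 225, 225, 223, 225, 225, 227, 226, 228, 228, 229, 229, 228, 227, 228, 213, 145, 90, 81, 83, 81, 83]
[87, 81, 83, 83, 85, 82, 80, 76, 76, 75, 77, 78, 80, 81, 87, 123, 178, 207, 213, 214, 212, 214, 215, 213, 214, 214, 214, 210, 209, 209, 207, 210, 208, 207, 209]
[545.7 -28.6 136.6] [-180.     0.    10.2] [ 0.3  0.1 -3.5]
[75.7 -3.1 16.6] [75.7  2.4 16.6]
```

{"method": "step_arm", "body": {
  "plan": [-0.05, 0.04, 0.8, 0, 0, 0, 0, 0, 1, 0, 0, 0, 0, 0, 1, 0, 0, 0, 0, 0, 0.5, 0, 0, 0, 0, 0, 0, 0, 0, 0]
}}

```text
time_s: 8.42
ee_pos: [544.1, -29.0, 102.0]
ee_rot: [-180.0, 0.2, 10.2]
force: [-0.2, 0.1, -4.8]
gripper_width: 17.8
gripper_force: 45.0
```

{"method": "step_arm", "body": {
  "plan": [0, 0, 0.15, 0, 0, 0, 0, 0, 0.1, 0, 0, 0, 0, 0, 0, 0, 0, 0]
}}

```text
time_s: 8.67
ee_pos: [545.6, -29.0, 101.6]
ee_rot: [180.0, -0.0, 10.2]
force: [-0.7, -0.2, -4.9]
gripper_width: 17.5
gripper_force: 45.0
```

{"method": "step_arm", "body": {
  "plan": [0, 0, 0.1, 0, 0, 0, 0, 0, 0, 0, 0, 0]
}}

```text
time_s: 8.83
ee_pos: [545.5, -29.1, 100.6]
ee_rot: [180.0, -0.0, 10.2]
force: [-0.2, 0.2, -4.0]
gripper_width: 18.0
gripper_force: 45.0
```

{"method": "step_arm", "body": {
  "plan": [0, 0, 0.1, 0, 0, 0, 0, 0, 0, 0, 0, 0]
}}

```text
time_s: 9.0
ee_pos: [545.7, -29.1, 99.9]
ee_rot: [180.0, -0.1, 10.2]
force: [0.1, 0.3, -0.7]
gripper_width: 17.8
gripper_force: 45.0
```

{"method": "step_arm", "body": {
  "plan": [0, 0, 0.05, 0, 0, 0, 0, 0, 0, 0, 0, 0]
}}

```text
time_s: 9.17
ee_pos: [545.7, -29.1, 99.9]
ee_rot: [180.0, -0.1, 10.2]
force: [-1.5, 0.2, 4.2]
gripper_width: 18.1
gripper_force: 45.0
```

{"method": "step_arm", "body": {
  "plan": [0, 0, 0, 0, 0, 0, 0, 0, 0, 0, 0, 0, 0, 0, 0, 0, 0, 0, 0, 0, 0, 0, 0, 0, 0, 0, 0, 0, 0, 0],
  "hand": 6
}}

```text
time_s: 9.58
ee_pos: [545.5, -29.1, 98.8]
ee_rot: [180.0, -0.0, 10.2]
force: [0.7, 0.9, 0.1]
gripper_width: 48.5
gripper_force: 0.0
```

{"method": "step_arm", "body": {
  "plan": [0, 0, -1, 0, 0, 0, 0, 0, -2, 0, 0, 0, 0, 0, -3, 0, 0, 0, 0, 0, -3, 0, 0, 0, 0, 0, -3, 0, 0, 0]
}}

```text
time_s: 10.0
ee_pos: [545.2, -29.0, 220.9]
ee_rot: [180.0, -0.0, 10.2]
force: [-0.2, -0.8, -0.1]
gripper_width: 60.1
gripper_force: 0.0
```

```bash
python3 - <<'E'
from h import *
np.set_printoptions(precision=1,suppress=True)
f=viewer.grab_frame('wrist');save(f,'w4.png')
s=sensors.state();print(s['time_s'],s['ee_pos'],s['ee_rot'],s['force'],s['gripper_width'])
E
```

```text
10.05 [548.7 -29.2 227.5] [179.8  -0.7  10.2] [ 2.3 -0.3  4.1] 59.83777373214297
```

View pics/w4.png

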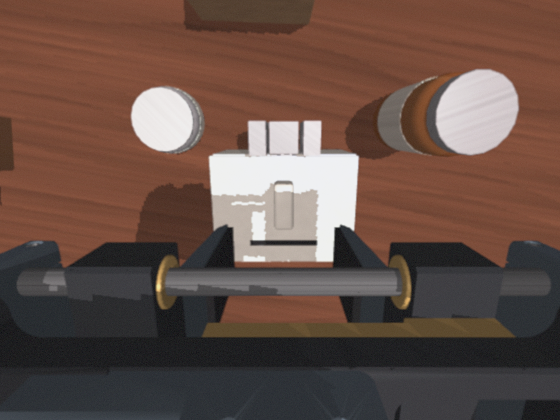

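The lid is seated with the knuckle (283,137) centred between the lugs (257 and 312), all flush. Next the pin: I'll take a settled hinge measurement, then move over the holder.

```bash
python3 - <<'E'
from h import *
np.set_printoptions(precision=1,suppress=True)
viewer.grab_frame('wrist');viewer.grab_frame('wrist')
f=viewer.grab_frame('wrist');s=sensors.state()
g=f['img'].astype(int).sum(2)//3
for r in (130,140): print(r,[int(x) for x in g[r,240:256]],[int(x) for x in g[r,314:330]])
print([int(x) for x in g[110:130,257]],[int(x) for x in g[110:130,312]],s['ee_pos'])
print(at_z(f,(249,122),120),at_z(f,(321,122),120))
for n in ('hinge','lid_eye'):
  d=viewer.pinpoint(n,f)[0];print(n,d,at_z(f,d['location'],106))
E
```

```text
130 [85, 83, 84, 83, 84, 83, 94, 138, 193, 217, 218, 219, 217, 220, 220, 222] [231, 230, 231, 230, 229, 213, 134, 85, 83, 89, 86, 87, 87, 84, 85, 86]
140 [55, 57, 54, 50, 54, 53, 61, 104, 169, 216, 220, 217, 218, 217, 218, 220] [231, 230, 229, 228, 224, 185, 116, 84, 84, 87, 88, 86, 85, 85, 87, 86]
[88, 86, 88, 89, 86, 84, 83, 82, 80, 83, 82, 83, 91, 129, 190, 217, 220, 220, 221, 221] [81, 81, 78, 77, 79, 78, 79, 81, 84, 84, 86, 85, 89, 137, 203, 228, 230, 230, 231, 232] [545.7 -29.1 220.2]
[618.7  13.6 120. ] [629.3 -45.  120. ]Traceback (most recent call last):
  File "<stdin>", line 10, in <module>
IndexError: list index out of range
```

{"method": "step_arm", "body": {
  "plan": [0.175, -1.5, 0, 0, 0, 0, 0.175, -3.5, 0, 0, 0, 0, 0.175, -4, 0, 0, 0, 0, 0.175, -4, 0, 0, 0, 0, 0.175, -4, 0, 0, 0, 0],
  "hand": 6
}}

```text
time_s: 10.67
ee_pos: [522.6, 141.0, 217.3]
ee_rot: [180.0, 0.2, 10.1]
force: [1.0, -0.6, -0.4]
gripper_width: 60.2
gripper_force: 0.0
```

{"method": "step_arm", "body": {
  "plan": [0.175, -4, 0, 0, 0, 0, 0.175, -4, 0, 0, 0, 0, 0.175, -4, 0, 0, 0, 0, 0.175, -3.5, 0, 0, 0, 0, 0.175, -2.6, 0, 0, 0, 0]
}}

```text
time_s: 11.08
ee_pos: [498.8, 322.0, 217.0]
ee_rot: [180.0, 0.2, 10.3]
force: [0.5, -0.3, -0.6]
gripper_width: 59.9
gripper_force: 0.0
```

{"method": "step_arm", "body": {
  "plan": [0, 0, 1, 0, 0, 0.07, 0, 0, 1, 0, 0, 0.07, 0, 0, 0, 0, 0, 0, 0, 0, 0, 0, 0, 0, 0, 0, 0, 0, 0, 0]
}}

```text
time_s: 11.5
ee_pos: [500.5, 319.2, 198.5]
ee_rot: [180.0, 0.1, 2.2]
force: [-0.4, 0.2, -0.0]
gripper_width: 60.0
gripper_force: 0.0
```

```bash
python3 - <<'E'
from h import *
np.set_printoptions(precision=1,suppress=True)
f=viewer.grab_frame('wrist');save(f,'w5.png')
s=sensors.state();print(s['time_s'],s['ee_pos'],s['ee_rot'],s['qpos'])
for n,z in dict(holder=0,pin=26,pin_tab=26).items():
    for d in viewer.pinpoint(n,f)[:1]: print(n,d['score'],d['location'],at_z(f,d['location'],z))
E
```

```text
11.55 [500.7 319.2 199. ] [180.    0.    2.2] [ 31.4  21.1  89.7  -0.   69.2 119.2]
holder 0.66 [275.6, 158.2] [539.1 330.7   0. ]
pin 0.98 [274.5, 198.9] [496.3 329.9  26. ]
```

View pics/w5.png

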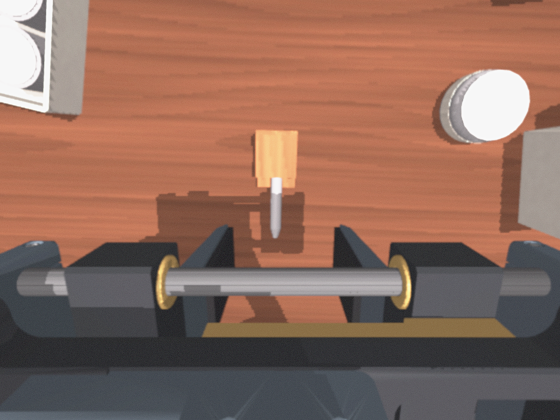

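The pin's shank shows from (277,180) at the holder to the tip at (275,237). I'll fit its axis.

```bash
python3 - <<'E'
from h import *
np.set_printoptions(precision=1,suppress=True)
f=viewer.grab_frame('wrist');s=sensors.state();A=rot(s['ee_rot'])
hsv=cv2.cvtColor(f['img'],cv2.COLOR_RGB2HSV)
m=(hsv[...,1]<60)&(hsv[...,2]>90)
W=[]
for r in range(174,245,4):
    c=np.flatnonzero(m[r,255:298])+255
    if len(c)>1:
        w=at_z(f,(c.mean(),r),26);W.append(w[:2]); print(r,c.min(),c.max(),w[:2],A.T@(w-s['ee_pos']))
W=np.array(W)[2:-2]
p=np.polyfit(W[:,0],W[:,1],1);print(p,np.degrees(np.arctan(p[0])), s['ee_pos'],s['ee_rot'])
for q in [(255,131),(297,131),(295,180),(258,180)]: print(at_z(f,q,42))
E
```

```text
178 273 280 [520.4 328.7] [ 19.8  -8.6 173.4]
182 272 281 [516.  328.6] [ 15.4  -8.7 173.4]
186 271 281 [511.5 329. ] [ 10.9  -9.2 173.4]
190 271 281 [507.  328.9] [  6.4  -9.3 173.4]
194 271 281 [502.4 328.7] [  1.8  -9.3 173.4]
198 271 281 [497.8 328.6] [ -2.8  -9.3 173.4]
202 271 281 [493.2 328.4] [ -7.4  -9.3 173.4]
206 271 281 [488.6 328.3] [-12.   -9.4 173.4]
210 271 281 [483.9 328.1] [-16.7  -9.4 173.4]
214 271 281 [479.2 328. ] [-21.4  -9.4 173.4]
218 270 280 [474.4 329. ] [-26.2 -10.6 173.4]
222 270 280 [469.6 328.8] [-31.  -10.6 173.4]
226 270 280 [464.8 328.7] [-35.8 -10.6 173.4]
230 271 280 [460.  327.9] [-40.6 -10.1 173.4]
234 272 278 [455.1 328.4] [-45.5 -10.7 173.4]
238 274 276 [450.2 328.2] [-50.4 -10.7 173.4]
[  0. 324.] 0.5301312402186124 [500.8 319.3 199.4] [-180.    -0.     2.2]
[569.8 351.7  42. ]
[571.4 309.3  42. ]
[521.5 308.9  42. ]
[520.  347.8  42. ]
```

{"method": "step_arm", "body": {
  "plan": [-0.7, -0.5, 2, 0, 0, 0.017, -0.75, -0.46, 4, 0, 0, 0, 0, 0, 4, 0, 0, 0, 0, 0, 3, 0, 0, 0, 0, 0, 1.5, 0, 0, 0]
}}

```text
time_s: 12.17
ee_pos: [483.5, 327.2, 50.2]
ee_rot: [179.8, 0.3, 1.2]
force: [0.1, 0.4, -0.7]
gripper_width: 60.1
gripper_force: 0.0
```

{"method": "step_arm", "body": {
  "plan": [0, 0, 0, 0, 0, 0, 0, 0, 0, 0, 0, 0]
}}

```text
time_s: 12.33
ee_pos: [485.8, 328.6, 53.8]
ee_rot: [180.0, 0.0, 1.2]
force: [1.6, 0.0, -0.3]
gripper_width: 60.0
gripper_force: 0.0
```

```bash
python3 - <<'E'
from h import *
np.set_printoptions(precision=1,suppress=True)
f=viewer.grab_frame('wrist');s=sensors.state();A=rot(s['ee_rot'])
save(f,'w6.png')
print(s['ee_pos'],s['ee_rot'],s['force'])
hsv=cv2.cvtColor(f['img'],cv2.COLOR_RGB2HSV);m=(hsv[...,1]<60)&(hsv[...,2]>90)
for r in range(100,300,10):
    c=np.flatnonzero(m[r,235:330])+235
    if len(c)>1: print(r,c.min(),c.max(),A.T@(at_z(f,(c.mean(),r),26)-s['ee_pos']))
E
```

```text
[486.7 329.1  55. ] [-179.9   -0.1    1.2] [ 0.3 -0.   0.2]
200 277 295 [27.4  1.2 29. ]
210 276 295 [20.9  1.  29. ]
220 276 294 [14.3  0.6 29. ]
230 276 295 [ 7.6  1.  29. ]
240 276 294 [ 0.7  0.7 29. ]
250 276 294 [-6.2  0.7 29. ]
260 276 294 [-13.3   0.7  29. ]
270 235 329 [-20.6  -1.3  29. ]
280 235 329 [-27.9  -1.3  28.9]
290 235 329 [-35.4  -1.3  28.9]
```

View pics/w6.png

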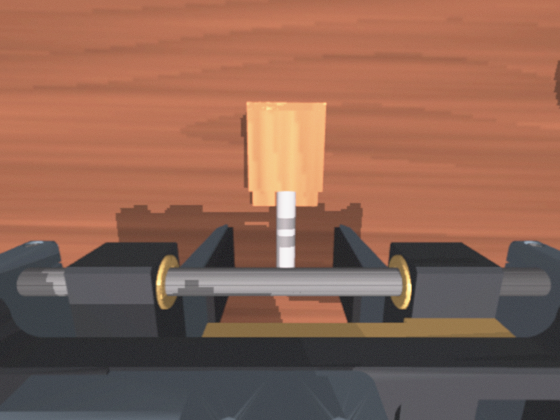

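Pin shank at column 285 is in line with the jaws and the holder is square to them. I'll lower and grip.

{"method": "step_arm", "body": {
  "plan": [0, 0.07, 1.0, 0, 0, 0, 0, 0, 0.9, 0, 0, 0, 0, 0, 0, 0, 0, 0, 0, 0, 0, 0, 0, 0, 0, 0, 0, 0, 0, 0],
  "hand": 0,
  "newtons": 60
}}

```text
time_s: 12.8
ee_pos: [485.9, 328.1, 35.1]
ee_rot: [-180.0, -0.0, 1.2]
force: [0.0, 0.4, 0.5]
gripper_width: 29.7
gripper_force: 0.0
```

{"method": "step_arm", "body": {
  "plan": [0, 0, 0, 0, 0, 0, 0, 0, 0, 0, 0, 0, 0, 0, 0, 0, 0, 0, 0, 0, 0, 0, 0, 0, 0, 0, 0, 0, 0, 0]
}}

```text
time_s: 13.22
ee_pos: [485.9, 328.1, 35.2]
ee_rot: [-180.0, -0.0, 1.2]
force: [-0.7, 0.0, 1.5]
gripper_width: 10.6
gripper_force: 60.0
```

{"method": "step_arm", "body": {
  "plan": [0, 0, -0.1, 0, 0, 0, -0.3, 0, 0, 0, 0, 0, -0.6, 0, 0, 0, 0, 0, -0.8, 0, 0, 0, 0, 0, -0.8, 0, 0, 0, 0, 0]
}}

```text
time_s: 13.63
ee_pos: [459.6, 327.2, 35.6]
ee_rot: [180.0, 0.1, 1.2]
force: [0.9, 0.1, -1.2]
gripper_width: 10.6
gripper_force: 60.0
```

{"method": "step_arm", "body": {
  "plan": [0, 0, 0, 0, 0, 0, 0, 0, 0, 0, 0, 0, 0, 0, 0.5, 0, 0, 0, 0, 0, 0, 0, 0, 0, 0, 0, 0, 0, 0, 0],
  "hand": 2.5
}}

```text
time_s: 14.05
ee_pos: [460.9, 327.4, 30.6]
ee_rot: [180.0, 0.0, 1.2]
force: [0.3, -0.1, 0.2]
gripper_width: 25.0
gripper_force: 0.0
```

{"method": "step_arm", "body": {
  "plan": [0, 0, 0, 0, 0, 0, 0, 0, 0, 0, 0, 0, 0, 0, 0, 0, 0, 0, 0, 0, 0, 0, 0, 0, 0, 0, 0, 0, 0, 0],
  "hand": 0
}}

```text
time_s: 14.47
ee_pos: [460.9, 327.4, 30.9]
ee_rot: [180.0, -0.0, 1.2]
force: [0.2, -0.3, -0.3]
gripper_width: 11.0
gripper_force: 60.0
```

```bash
python3 - <<'E'
from h import *
f=viewer.grab_frame('wrist');s=sensors.state()
save(f,'w7.png');print(s['ee_pos'],s['gripper_width'],s['gripper_force'],s['force'])
E
```

```text
[460.91339778 327.44417288  30.93781173] 10.564846884111814 59.986406564712524 [ 0.58326401 -0.79973487  0.64735128]
```

View pics/w7.png

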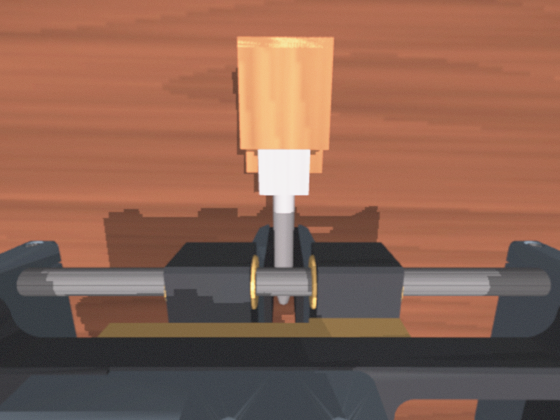

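The pin came out straight with the tab now two thirds out: tab front edge at (284,195), tip near (283,300). I'll regrip higher on the shank so that it can be laid on the table, then pull it clear.

{"method": "step_arm", "body": {
  "plan": [0, 0, 0, 0, 0, 0, 0, 0, 0, 0, 0, 0, 0, 0, -0.45, 0, 0, 0, 0, 0, 0, 0, 0, 0],
  "hand": 2.5
}}

```text
time_s: 14.85
ee_pos: [461.1, 327.7, 36.2]
ee_rot: [-180.0, -0.1, 1.2]
force: [0.2, 0.7, -0.3]
gripper_width: 24.9
gripper_force: 0.0
```

{"method": "step_arm", "body": {
  "plan": [0, 0, 0, 0, 0, 0, 0, 0, 0, 0, 0, 0, 0, 0, 0, 0, 0, 0, 0, 0, 0, 0, 0, 0, 0, 0, 0, 0, 0, 0],
  "hand": 0
}}

```text
time_s: 15.27
ee_pos: [460.8, 327.4, 35.3]
ee_rot: [180.0, 0.0, 1.2]
force: [0.1, -0.6, -1.3]
gripper_width: 6.6
gripper_force: 58.5
```

{"method": "step_arm", "body": {
  "plan": [-0.5, 0, -0.1, 0, 0, 0, -1, 0, 0, 0, 0, 0, -1.2, 0, 0, 0, 0, 0, -1.2, 0, 0, 0, 0, 0, -0.6, 0, 0, 0, 0, 0]
}}

```text
time_s: 15.68
ee_pos: [413.0, 326.0, 36.4]
ee_rot: [179.9, 0.1, 1.2]
force: [-0.2, -1.0, 0.5]
gripper_width: 0.3
gripper_force: 0.0
```

{"method": "step_arm", "body": {
  "plan": [0, 0, -1, 0, 0, 0, 0, 0, -2, 0, 0, 0, 0, 0, -2, 0, 0, 0, 0, 0, -1, 0, 0, 0, 0, 0, 0, 0, 0, 0]
}}

```text
time_s: 16.1
ee_pos: [417.4, 327.8, 99.4]
ee_rot: [-179.8, -0.3, 1.2]
force: [0.6, 0.1, -0.3]
gripper_width: 0.6
gripper_force: 0.0
```

```bash
python3 - <<'E'
from h import *
np.set_printoptions(precision=1,suppress=True)
f=viewer.grab_frame('wrist');s=sensors.state();A=rot(s['ee_rot'])
print(s['ee_pos'],s['ee_rot'],s['gripper_width'],s['force'])
hsv=cv2.cvtColor(f['img'],cv2.COLOR_RGB2HSV);m=(hsv[...,1]<60)&(hsv[...,2]>90)
for r in range(60,240,6):
    c=np.flatnonzero(m[r,235:330])+235
    if len(c)>1: print(r,c.min(),c.max(),A.T@(at_z(f,(c.mean(),r),s['ee_pos'][2]-9.5+6)-s['ee_pos']))
E
```

```text
[416.6 327.1  97.8] [-179.9   -0.2    1.2] 0.6693624619589186 [-0.4  0.4 -1.2]
90 266 303 [91.2 -1.1  3.8]
96 266 303 [88.3 -1.1  3.8]
102 266 303 [85.5 -1.1  3.8]
108 266 303 [82.6 -1.1  3.7]
114 266 303 [79.6 -1.1  3.7]
120 266 302 [76.7 -1.3  3.7]
126 267 302 [73.7 -1.1  3.7]
132 267 302 [70.7 -1.1  3.7]
138 267 302 [67.6 -1.1  3.7]
144 277 292 [64.6 -1.1  3.7]
150 277 292 [61.5 -1.1  3.7]
156 278 292 [58.3 -0.8  3.7]
162 278 292 [55.2 -0.8  3.7]
168 278 292 [52.  -0.8  3.7]
174 278 292 [48.8 -0.8  3.6]
180 278 292 [45.5 -0.8  3.6]
186 278 292 [42.2 -0.8  3.6]
192 278 292 [38.9 -0.7  3.6]
198 279 292 [35.5 -0.5  3.6]
204 279 292 [32.1 -0.5  3.6]
210 279 292 [28.7 -0.4  3.6]
216 280 291 [25.3 -0.4  3.6]
222 282 290 [21.8 -0.1  3.6]
228 268 298 [18.2 -1.8  3.6]
```

The regrip slipped: the pin had tipped nose-down on the holder's floor edge and the jaws closed above it. I'll work out its pose numerically with a model fit.

```bash
cat > fitpin.py <<'E'
from h import *
from scipy.optimize import least_squares
np.set_printoptions(precision=1,suppress=True)
def prof(f,r0,r1,c0=235,c1=330):
    hsv=cv2.cvtColor(f['img'],cv2.COLOR_RGB2HSV);m=((hsv[...,1]<60)&(hsv[...,2]>90))
    return {r:(c.min()+c0,c.max()+c0+1) for r in range(r0,r1) if len(c:=np.flatnonzero(m[r,c0:c1]))>2}
E
python3 - <<'E'
from fitpin import *
f=viewer.grab_frame('wrist');s=sensors.state()
p=prof(f,60,240); print({k:(int(a),int(b)) for k,(a,b) in p.items() if k<95 or 136<k<146 or k>214})
g=f['img'];print([tuple(int(v) for v in g[r,284]) for r in range(76,98,2)]); print([tuple(int(v) for v in g[r,286]) for r in range(216,240,2)])
for n in ('pin','pin_tab','holder'):
    print(n,[(round(d['score'],2),np.round(d['location'],1)) for d in viewer.pinpoint(n,f)[:1]])
# fit: (x,y,z of origin, yaw of tool-x dir, pitch)
def pts(q):
    Rm=R.from_euler('ZY',[q[3],q[4]],degrees=True).as_matrix() # local +X toward tab
    return lambda P:np.array(q[:3])+Rm@np.array(P)
obs=[]
rows=sorted(p); sh=[k for k in rows if p[k][1]-p[k][0]>28 and k<150]; tip=[k for k in rows if k<227 and p[k][1]-p[k][0]<20][-1]
rsh,rr=max(sh)+1,min(sh); print('rear',rr,'shoulder',rsh,'tip',tip)
obs=[((30,13,6),(p[rsh-2][0],rsh)),((30,-13,6),(p[rsh-2][1],rsh)),((66,13,6),(p[rr+2][0],rr)),((66,-13,6),(p[rr+2][1],rr))]
for k in (150,165,180,195):
    obs.append(('w',(k,p[k])))
def res(q):
    g=pts(q);o=[]
    for P,u in obs:
        if P=='w':
            k,(a,b)=u
            # project side silhouette at param t where row matches
            t=np.linspace(-36,30,67)
            L=np.array([proj(f,g((x,6,0))) for x in t]);M=np.array([proj(f,g((x,-6,0))) for x in t])
            o+=[np.interp(k,L[::-1,1],L[::-1,0])-a,np.interp(k,M[::-1,1],M[::-1,0])-b]
        else: o+=list(proj(f,g(P))-u)
    return o
for z0 in (10,25):
    r=least_squares(res,[s['ee_pos'][0]+30,s['ee_pos'][1],z0,1,-5]);print(r.x,r.cost); g=pts(r.x)
    print('tip',g((-48,0,0)),'tab',g((48,0,0)),'tip px',proj(f,g((-48,0,0))))
E
```

```text
{83: (283, 301), 84: (265, 302), 85: (265, 303), 86: (264, 303), 87: (264, 303), 88: (264, 303), 89: (264, 303), 90: (264, 303), 91: (264, 303), 92: (265, 303), 93: (265, 303), 94: (265, 303), 137: (266, 302), 138: (268, 293), 139: (276, 293), 140: (276, 293), 141: (276, 292), 142: (276, 292), 143: (276, 292), 144: (276, 292), 145: (276, 292), 215: (279, 291), 216: (279, 291), 217: (280, 291), 218: (280, 291), 219: (280, 290), 220: (281, 290), 221: (281, 290), 222: (281, 289), 223: (282, 289), 224: (282, 288), 225: (273, 294)}
[(146, 98, 72), (182, 123, 87), (179, 120, 85), (175, 124, 97), (216, 206, 208), (246, 243, 244), (245, 243, 243), (245, 243, 244), (245, 243, 244), (245, 243, 243), (245, 243, 243)]
[(172, 165, 166), (234, 228, 229), (188, 180, 181), (166, 157, 159), (159, 150, 151), (115, 84, 76), (36, 35, 38), (36, 38, 39), (41, 40, 45), (39, 39, 40), (38, 38, 41), (37, 38, 40)]
pin [(0.73, array([282.6, 171.4]))]
pin_tab [(0.94, array([283.1, 109.4]))]
holder [(0.62, array([286.9,  59.4]))]
rear 84 shoulder 138 tip 224
[454.4 328.2  18.2   1.9 -13.9] 0.47380894882695523
tip [407.9 326.6   6.7] tab [501.  329.8  29.8] tip px [285.1 225.7]
[454.4 328.2  18.2   1.9 -13.9] 0.47380894881166524
tip [407.9 326.6   6.7] tab [501.  329.8  29.8] tip px [285.1 225.7]
```

The fit is consistent (cost 0.5): the tip is on the table, the tab rests on the holder's floor edge clear of the roof, tilted about 13°. With its height fixed by those two contacts, I can tilt the tool 13° and grip the tab directly.

{"method": "step_arm", "body": {
  "plan": [0, 0, 0, 0, 0, -0.012, 0, 0, 0, 0, 0.113, 0, 0, 0, 0, 0, 0.114, 0, 0, 0, 0, 0, 0, 0, 0, 0, 0, 0, 0, 0],
  "hand": 5
}}

```text
time_s: 16.77
ee_pos: [414.3, 326.2, 95.8]
ee_rot: [179.9, -12.8, 2.0]
force: [1.4, -0.5, -0.2]
gripper_width: 30.9
gripper_force: 0.0
```

{"method": "step_arm", "body": {
  "plan": [1.6, 0, 0.5, 0, 0, 0, 2.4, 0, 1.5, 0, 0, 0, 2.4, 0, 2, 0, 0, 0, 0, 0, 1, 0, 0, 0, 0, 0, 0, 0, 0, 0]
}}

```text
time_s: 17.18
ee_pos: [490.6, 328.1, 59.7]
ee_rot: [179.9, -12.8, 1.8]
force: [-0.0, -1.3, 0.9]
gripper_width: 50.3
gripper_force: 0.0
```

```bash
python3 - <<'E'
from fitpin import *
f=viewer.grab_frame('wrist');s=sensors.state();A=rot(s['ee_rot'])
print(s['ee_pos'],s['ee_rot'],s['gripper_width'],s['force'])
p=prof(f,100,262); print({k:(int(a),int(b)) for k,(a,b) in p.items() if k%6==0})
# expected in tool frame: tab axis plane at local z = ?
Rm=R.from_euler('ZY',[1.9,-13.0],degrees=True).as_matrix();o=np.array([454,328.2,13.9]);g=lambda P:o+Rm@np.array(P)
for P in [(30,13,6),(30,-13,6),(66,13,6),(66,-13,6),(10,6,0),(10,-6,0)]: print(P,'px',proj(f,g(P)),'tool',A.T@(g(P)-s['ee_pos']))
E
```

```text
[489.6 328.1  60.5] [179.9 -12.8   1.8] 50.0401986041037 [ 0.  -0.5 -1.1]
{210: (263, 303), 216: (262, 303), 222: (262, 303), 228: (262, 303), 234: (262, 304), 240: (263, 303), 246: (263, 303), 252: (263, 303), 258: (263, 303)}
(30, 13, 6) px [263.6 262.8] tool [-15.1 -14.3  31.4]
(30, -13, 6) px [302.1 262.7] tool [-15.   11.7  31.5]
(66, 13, 6) px [262.5 211.4] tool [ 20.9 -14.4  31.3]
(66, -13, 6) px [302.9 211.3] tool [21.  11.6 31.4]
(10, 6, 0) px [274.5 285.1] tool [-35.   -7.3  37.5]
(10, -6, 0) px [291.3 285. ] tool [-35.    4.7  37.6]
```

{"method": "step_arm", "body": {
  "plan": [0.25, -0.12, 1, 0, 0, 0, 0, 0, 1, 0, 0, 0, 0, 0, 0.5, 0, 0, 0, 0, 0, 0, 0, 0, 0]
}}

```text
time_s: 17.57
ee_pos: [496.4, 329.9, 36.9]
ee_rot: [179.9, -12.9, 1.9]
force: [0.0, -0.4, 0.3]
gripper_width: 50.0
gripper_force: 0.0
```

{"method": "step_arm", "body": {
  "plan": [0, 0, 0.2, 0, 0, 0, 0, 0, 0.1, 0, 0, 0, 0, 0, 0, 0, 0, 0]
}}

```text
time_s: 17.82
ee_pos: [497.9, 330.5, 35.5]
ee_rot: [-180.0, -13.0, 1.9]
force: [-0.4, -0.1, 0.1]
gripper_width: 50.2
gripper_force: 0.0
```

{"method": "step_arm", "body": {
  "plan": [0, 0, 0, 0, 0, 0, 0, 0, 0, 0, 0, 0, 0, 0, 0, 0, 0, 0, 0, 0, 0, 0, 0, 0, 0, 0, 0, 0, 0, 0],
  "hand": 0,
  "newtons": 60
}}

```text
time_s: 18.23
ee_pos: [498.0, 330.4, 35.5]
ee_rot: [180.0, -13.0, 1.9]
force: [-0.6, -1.4, 1.3]
gripper_width: 25.7
gripper_force: 59.9
```

{"method": "step_arm", "body": {
  "plan": [0, 0, -0.5, 0, 0, 0, 0, 0, -1.5, 0, 0, 0, 0, 0, -3, 0, 0, 0, 0, 0, -4, 0, 0, 0, 0, 0, -4, 0, 0, 0]
}}

```text
time_s: 18.65
ee_pos: [467.6, 328.8, 162.5]
ee_rot: [179.9, -12.9, 1.9]
force: [0.4, 0.6, -0.1]
gripper_width: 25.0
gripper_force: 59.9
```

{"method": "step_arm", "body": {
  "plan": [0, 0, -2, 0, -0.06, 0, 0, 0, 0, 0, -0.09, 0, 0, 0, 0, 0, -0.077, 0, 0, 0, 0, 0, 0, 0, 0, 0, 0, 0, 0, 0]
}}

```text
time_s: 19.07
ee_pos: [464.7, 328.9, 181.0]
ee_rot: [180.0, -0.0, 1.8]
force: [-0.4, -0.6, -1.5]
gripper_width: 25.6
gripper_force: 59.9
```

```bash
python3 - <<'E'
from fitpin import *
f=viewer.grab_frame('wrist');s=sensors.state();A=rot(s['ee_rot'])
print(s['ee_pos'],s['ee_rot'],s['gripper_width'],s['gripper_force'],s['force'],s['qpos'])
p=prof(f,150,419,245,325); print({k:(int(a),int(b)) for k,(a,b) in p.items() if k%4==0})
C=A.T@(np.array(f['position'])-s['ee_pos']);print('cam in tool',C)
# predicted tab rear corners if pin level, axis 8.. below TCP
for P in [(19,-13,1.8),(19,13,1.8),(-17,-13,1.8),(-17,13,1.8),(-95,0,8)]: print(P,proj(f,s['ee_pos']+A@np.array(P,float)))
E
```

```text
[463.9 328.8 180.8] [179.9   0.    1.8] 25.25807087781638 59.935487508773804 [-0.2 -0.  -1.5] [ 34.2  19.7  94.7  -0.1  65.7 122.4]
{220: (262, 305), 224: (261, 306), 228: (260, 307), 232: (261, 307), 236: (260, 307), 240: (261, 307), 244: (261, 307), 248: (261, 307), 252: (261, 307), 256: (261, 307), 260: (261, 307), 264: (261, 306), 272: (245, 325), 276: (245, 325), 280: (245, 325), 284: (245, 325), 288: (245, 325), 292: (245, 325), 296: (274, 293), 300: (274, 293), 304: (274, 293), 308: (274, 293), 312: (274, 293), 316: (274, 293), 320: (274, 293)}
cam in tool [  71.3   -0.9 -156.5]
(19, -13, 1.8) [261.8 228.4]
(19, 13, 1.8) [308.7 228.4]
(-17, -13, 1.8) [262.9 287. ]
(-17, 13, 1.8) [307.4 287.1]
(-95, 0, 8) [285.  387.6]
```

The tab is gripped squarely (25.5 mm wide, held level). To level the pin in the jaws and learn its exact height, I'll touch it lightly on the clear table.

{"method": "step_arm", "body": {
  "plan": [-2.5, 0, 2, 0, 0, 0, -0.5, 0, 4, 0, 0, 0, 0, 0, 4, 0, 0, 0, 0, 0, 3.5, 0, 0, 0, 0, 0, 1.5, 0, 0, 0]
}}

```text
time_s: 19.53
ee_pos: [430.1, 326.1, 27.2]
ee_rot: [179.7, 0.4, 2.0]
force: [-0.1, -0.4, -1.7]
gripper_width: 25.1
gripper_force: 59.9
```

{"method": "step_arm", "body": {
  "plan": [0, 0, 0.5, 0, 0, 0, 0, 0, 0.2, 0, 0, 0, 0, 0, 0, 0, 0, 0]
}}

```text
time_s: 19.78
ee_pos: [434.3, 328.7, 25.0]
ee_rot: [-180.0, -0.1, 1.9]
force: [-0.2, 0.0, -1.1]
gripper_width: 25.2
gripper_force: 59.9
```

{"method": "step_arm", "body": {
  "plan": [0, 0, 0.1, 0, 0, 0, 0, 0, 0, 0, 0, 0]
}}

```text
time_s: 19.95
ee_pos: [435.1, 329.0, 24.9]
ee_rot: [-179.9, -0.2, 1.9]
force: [-0.5, 1.0, -1.9]
gripper_width: 25.5
gripper_force: 59.9
```

{"method": "step_arm", "body": {
  "plan": [0, 0, 0.1, 0, 0, 0, 0, 0, 0, 0, 0, 0]
}}

```text
time_s: 20.12
ee_pos: [434.7, 328.6, 23.2]
ee_rot: [-180.0, -0.1, 1.9]
force: [0.4, 0.5, -0.8]
gripper_width: 25.4
gripper_force: 59.9
```

{"method": "step_arm", "body": {
  "plan": [0, 0, 0.2, 0, 0, 0, 0, 0, 0.1, 0, 0, 0, 0, 0, 0, 0, 0, 0]
}}

```text
time_s: 20.37
ee_pos: [434.2, 328.2, 19.3]
ee_rot: [180.0, 0.0, 1.9]
force: [-0.2, 0.1, -0.9]
gripper_width: 25.7
gripper_force: 59.9
```

{"method": "step_arm", "body": {
  "plan": [0, 0, 0.1, 0, 0, 0, 0, 0, 0, 0, 0, 0]
}}

```text
time_s: 20.53
ee_pos: [434.2, 328.3, 18.3]
ee_rot: [180.0, 0.0, 1.9]
force: [-0.1, 0.0, -0.6]
gripper_width: 25.4
gripper_force: 59.9
```

{"method": "step_arm", "body": {
  "plan": [0, 0, 0.1, 0, 0, 0, 0, 0, 0, 0, 0, 0]
}}

```text
time_s: 20.7
ee_pos: [434.3, 328.3, 17.9]
ee_rot: [180.0, -0.0, 1.9]
force: [-1.3, -1.4, 3.0]
gripper_width: 25.2
gripper_force: 59.9
```

{"method": "step_arm", "body": {
  "plan": [0, 0, 0.05, 0, 0, 0, 0, 0, 0, 0, 0, 0]
}}

```text
time_s: 20.87
ee_pos: [434.4, 328.3, 17.9]
ee_rot: [-180.0, -0.0, 1.9]
force: [-2.0, -1.6, 7.8]
gripper_width: 25.5
gripper_force: 59.9
```

{"method": "step_arm", "body": {
  "plan": [0, 0, 0.1, 0, 0, 0, 0, 0, 0, 0, 0, 0]
}}

```text
time_s: 21.03
ee_pos: [434.4, 328.3, 17.9]
ee_rot: [-180.0, -0.0, 1.9]
force: [-4.3, -2.8, 14.6]
gripper_width: 25.5
gripper_force: 59.9
```

```bash
python3 - <<'E'
from fitpin import *
s=sensors.state();np.set_printoptions(precision=2,suppress=True)
print(s['ee_pos'],s['ee_rot'],s['force'],s['torque'])
E
```

```text
[434.36 328.34  17.86] [-179.99   -0.03    1.88] [-4.34 -2.79 14.57] [-0.42  0.59 -0.  ]
```

The pin now lies flat. I'll regrip 4 mm further back so the pads stay clear of the lug when the pin is home.

{"method": "step_arm", "body": {
  "plan": [0, 0, -0.1, 0, 0, 0, 0, 0, 0, 0, 0, 0, 0, 0, 0, 0, 0, 0, 0.2, 0, 0, 0, 0, 0, 0.2, 0, 0, 0, 0, 0],
  "hand": 4
}}

```text
time_s: 21.45
ee_pos: [438.4, 328.4, 16.7]
ee_rot: [180.0, 0.0, 1.9]
force: [0.4, 0.2, -0.1]
gripper_width: 40.1
gripper_force: 0.0
```

{"method": "step_arm", "body": {
  "plan": [0, 0, 0, 0, 0, 0, 0, 0, 0, 0, 0, 0, 0, 0, 0, 0, 0, 0, 0, 0, 0, 0, 0, 0, 0, 0, 0, 0, 0, 0],
  "hand": 0
}}

```text
time_s: 21.87
ee_pos: [438.2, 328.4, 16.9]
ee_rot: [180.0, 0.0, 1.9]
force: [-0.4, -0.0, -0.7]
gripper_width: 25.7
gripper_force: 60.0
```

```bash
python3 - <<'E'
from fitpin import *
f=viewer.grab_frame('wrist');s=sensors.state();A=rot(s['ee_rot'])
print(s['ee_pos'],s['ee_rot'],s['gripper_width'],s['gripper_force'],s['force'])
p=prof(f,215,330,245,325); print({k:(int(a),int(b)) for k,(a,b) in p.items() if k%2==0})
for x in (15,16,17): print(x,proj(f,s['ee_pos']+A@np.array([x,13,6.])),proj(f,s['ee_pos']+A@np.array([x,13,17.9])))
E
```

```text
[438.1 328.4  16.9] [180.    0.    1.9] 25.365073076799696 59.99864637851715 [ 0.9 -0.1 -1.1]
{228: (262, 305), 230: (262, 306), 232: (261, 324), 234: (261, 325), 236: (260, 307), 238: (260, 307), 240: (260, 307), 242: (261, 307), 244: (261, 307), 246: (261, 307), 248: (261, 307), 250: (261, 307), 252: (261, 307), 254: (261, 307), 256: (261, 307), 258: (261, 307), 260: (261, 307), 262: (261, 307), 264: (261, 307), 266: (261, 306), 268: (266, 284), 270: (245, 325), 272: (245, 325), 274: (245, 325), 276: (245, 325), 278: (245, 325), 280: (245, 325), 282: (245, 325), 284: (245, 325), 286: (245, 325), 288: (245, 325), 290: (245, 325), 292: (245, 325), 294: (245, 325), 296: (274, 308), 298: (274, 293), 300: (274, 293), 302: (274, 293), 304: (274, 293), 306: (274, 293), 308: (274, 293), 310: (274, 293), 312: (274, 293), 314: (274, 293), 316: (274, 293), 318: (274, 293), 320: (274, 293), 322: (274, 293)}
15 [307.9 231.6] [306.3 225.2]
16 [307.9 229.9] [306.4 223.6]
17 [308.  228.2] [306.4 222. ]
```

{"method": "step_arm", "body": {
  "plan": [0, 0, -1, 0, 0, 0, 0, 0, -3, 0, 0, 0, 0, 0, -4, 0, 0, 0, 0, 0, -4, 0, 0, 0, 0, 0, -2.3, 0, 0, 0]
}}

```text
time_s: 22.33
ee_pos: [439.6, 329.5, 165.1]
ee_rot: [-179.8, -0.3, 1.9]
force: [0.7, 0.0, -1.6]
gripper_width: 25.2
gripper_force: 60.0
```

{"method": "step_arm", "body": {
  "plan": [1.2, 1.8, 0, 0, 0, 0, 2.2, 3.3, 0, 0, 0, 0, 2.2, 3.3, 0, 0, 0, 0, 2.2, 3.3, 0, 0, 0, 0, 2.2, 3.3, 0, 0, 0, 0]
}}

```text
time_s: 22.75
ee_pos: [543.7, 180.4, 161.0]
ee_rot: [-180.0, -0.0, 1.9]
force: [-0.6, 1.3, -0.8]
gripper_width: 25.0
gripper_force: 60.0
```

{"method": "step_arm", "body": {
  "plan": [2.2, 3.3, 0, 0, 0, 0, 1.7, 2.8, 0, 0, 0, 0, 0, 0, 0, 0, 0, -0.08, 0, 0, 0, 0, 0, -0.12, 0, 0, 0, 0, 0, -0.12]
}}

```text
time_s: 23.17
ee_pos: [584.3, 121.2, 160.5]
ee_rot: [-180.0, 0.0, 20.4]
force: [-0.5, -0.6, -1.7]
gripper_width: 25.3
gripper_force: 60.0
```

{"method": "step_arm", "body": {
  "plan": [0, 0, 0, 0, 0, -0.12, 0, 0, 0, 0, 0, -0.12, 0, 0, 0, 0, 0, -0.12, 0, 0, 0, 0, 0, -0.12, 0, 0, 0, 0, 0, -0.12]
}}

```text
time_s: 23.58
ee_pos: [583.9, 122.1, 160.7]
ee_rot: [180.0, -0.0, 54.9]
force: [0.1, -0.7, -1.6]
gripper_width: 25.4
gripper_force: 60.0
```

{"method": "step_arm", "body": {
  "plan": [0, 0, 0, 0, 0, -0.12, 0, 0, 0, 0, 0, -0.12, 0, 0, 0, 0, 0, -0.12, 0, 0, 0, 0, 0, -0.12, 0, 0, 0, 0, 0, -0.12]
}}

```text
time_s: 24.0
ee_pos: [583.9, 122.2, 160.7]
ee_rot: [180.0, -0.0, 89.3]
force: [-0.7, 0.8, -0.5]
gripper_width: 25.2
gripper_force: 60.0
```

{"method": "step_arm", "body": {
  "plan": [0, 0, 0, 0, 0, -0.12, 0, 0, 0, 0, 0, -0.076, 0, 0, 0, 0, 0, 0, 0, 0, 0, 0, 0, 0]
}}

```text
time_s: 24.33
ee_pos: [584.0, 122.2, 160.5]
ee_rot: [180.0, 0.0, 100.1]
force: [-0.5, 0.3, -0.3]
gripper_width: 25.2
gripper_force: 60.0
```

```bash
python3 - <<'E'
from fitpin import *
np.set_printoptions(precision=2,suppress=True)
s=sensors.state();A=rot(s['ee_rot']);print(s['time_s'],s['ee_pos'],s['ee_rot'],s['gripper_width'],s['force'])
a=np.radians(10.2);u=np.array([np.cos(a),np.sin(a),0]);v=np.array([-u[1],u[0],0]);H=np.array([608.7,-17.5,106])
T=H+142.5*v+.5*u+[0,0,10.9]; print(T,A.T@(T-s['ee_pos'])/10)
EE=0
f=viewer.grab_frame('wrist')
g=f['img'].astype(int).sum(2)//3
p=prof(f,215,330,245,325); print({k:(int(a),int(b)) for k,(a,b) in p.items() if k in(228,236,240,250,260,300,310,320)})
for n in ('tin','pin'):
    print(n,[(round(d['score'],2),np.round(d['location'],1)) for d in viewer.pinpoint(n,f)[:1]])
for c in ('top','scene'):
    f=viewer.grab_frame(c);save(f,c+'2.png')
    for n,X in (('pin',s['ee_pos']+A@[-52.5,-.5,10.9]),('pin_tab',s['ee_pos']+A@[-4.5,-.5,10.9])):
        d=viewer.pinpoint(n,f)[:1];print(c,n,[(round(q['score'],2),np.round(q['location'],1)) for q in d],'pred',proj(f,X))
E
```

```text
24.3333 [584.   122.17 160.54] [179.98   0.   100.08] 25.246403559249448 [-0.52  0.32 -0.31]
[583.96 122.84 116.9 ] [0.07 0.01 4.36]
{228: (247, 325), 236: (245, 325), 240: (245, 325), 250: (245, 325), 260: (245, 324), 300: (258, 293), 310: (257, 293), 320: (255, 298)}
tin [(0.63, array([299.3, 205.5]))]
pin [(0.77, array([278.2, 325.1]))]
top pin [(0.59, array([233.2, 219.1]))] pred [234.74 221.71]
top pin_tab [(0.61, array([211.4, 222.8]))] pred [209.9  225.52]
scene pin [(0.62, array([305.6, 170.3]))] pred [302.9  169.04]
scene pin_tab [(0.62, array([304.3, 264.6]))] pred [321.02 164.66]
```

{"method": "step_arm", "body": {
  "plan": [0, 0, 1, 0, 0, -0.002, 0, 0, 2, 0, 0, 0, 0, 0, 1.36, 0, 0, 0, 0, 0, 0, 0, 0, 0, 0, 0, 0, 0, 0, 0]
}}

```text
time_s: 25.2
ee_pos: [583.5, 122.0, 115.4]
ee_rot: [-179.9, 0.0, 100.3]
force: [-1.2, -0.7, -1.1]
gripper_width: 25.2
gripper_force: 60.0
```

{"method": "step_arm", "body": {
  "plan": [-0.5, 0, 0, 0, 0, 0, -0.4, 0, 0, 0, 0, 0, -0.3, 0, 0, 0, 0, 0, -0.3, 0, 0, 0, 0, 0, 0, 0, 0, 0, 0, 0]
}}

```text
time_s: 25.62
ee_pos: [587.2, 106.6, 117.0]
ee_rot: [179.9, 0.0, 100.3]
force: [0.1, 1.4, -1.1]
gripper_width: 25.1
gripper_force: 60.0
```

```bash
python3 - <<'E'
from fitpin import *
np.set_printoptions(precision=2,suppress=True)
s=sensors.state();A=rot(s['ee_rot']);print(s['time_s'],s['ee_pos'],s['ee_rot'],s['force'],s['torque'])
a=np.radians(10.2);u=np.array([np.cos(a),np.sin(a),0]);v=np.array([-u[1],u[0],0]);H=np.array([608.7,-17.5,106])
d=s['ee_pos']-H;print('along u,v,z',d@u,d@v-52.5,d[2]-10.9)
E
```

```text
25.6167 [587.23 106.62 116.98] [179.94   0.02 100.27] [ 0.07  1.44 -1.11] [ 0.04 -0.14  0.04]
along u,v,z 0.8466598276875162 73.46179008266114 0.08426111653209567
```

{"method": "step_arm", "body": {
  "plan": [-0.3, 0, 0, 0, 0, 0, -0.3, 0, 0, 0, 0, 0, 0, 0, 0, 0, 0, 0]
}}

```text
time_s: 25.87
ee_pos: [588.1, 100.9, 116.5]
ee_rot: [180.0, 0.0, 100.3]
force: [0.3, 1.0, -1.3]
gripper_width: 25.1
gripper_force: 60.0
```

{"method": "step_arm", "body": {
  "plan": [-0.3, 0, 0, 0, 0, 0, -0.2, 0, 0, 0, 0, 0, 0, 0, 0, 0, 0, 0]
}}

```text
time_s: 26.12
ee_pos: [588.9, 96.2, 116.4]
ee_rot: [180.0, 0.0, 100.3]
force: [-0.6, -0.2, -1.0]
gripper_width: 25.5
gripper_force: 60.0
```

{"method": "step_arm", "body": {
  "plan": [-0.3, 0, 0, 0, 0, 0, -0.2, 0, 0, 0, 0, 0, 0, 0, 0, 0, 0, 0]
}}

```text
time_s: 26.37
ee_pos: [589.8, 91.3, 116.4]
ee_rot: [-180.0, 0.0, 100.3]
force: [0.5, 0.2, -0.1]
gripper_width: 25.4
gripper_force: 60.0
```

{"method": "step_arm", "body": {
  "plan": [-0.3, 0, 0, 0, 0, 0, -0.3, 0, 0, 0, 0, 0, 0, 0, 0, 0, 0, 0]
}}

```text
time_s: 26.62
ee_pos: [590.9, 85.2, 116.5]
ee_rot: [180.0, 0.0, 100.3]
force: [0.7, 0.5, -0.8]
gripper_width: 25.3
gripper_force: 60.0
```

{"method": "step_arm", "body": {
  "plan": [-0.3, 0, 0, 0, 0, 0, -0.3, 0, 0, 0, 0, 0, 0, 0, 0, 0, 0, 0]
}}

```text
time_s: 26.87
ee_pos: [592.0, 79.3, 116.4]
ee_rot: [180.0, 0.0, 100.3]
force: [0.6, 0.1, -1.0]
gripper_width: 25.4
gripper_force: 60.0
```

{"method": "step_arm", "body": {
  "plan": [-0.3, 0, 0, 0, 0, 0, -0.3, 0, 0, 0, 0, 0, 0, 0, 0, 0, 0, 0]
}}

```text
time_s: 27.12
ee_pos: [593.0, 73.4, 116.5]
ee_rot: [180.0, 0.0, 100.3]
force: [0.1, 0.1, -0.7]
gripper_width: 25.4
gripper_force: 60.0
```

{"method": "step_arm", "body": {
  "plan": [-0.3, 0, 0, 0, 0, 0, -0.3, 0, 0, 0, 0, 0, 0, 0, 0, 0, 0, 0]
}}

```text
time_s: 27.37
ee_pos: [594.1, 67.5, 116.4]
ee_rot: [180.0, 0.0, 100.3]
force: [-0.9, 0.7, -1.0]
gripper_width: 25.4
gripper_force: 60.0
```

{"method": "step_arm", "body": {
  "plan": [-0.35, 0, 0, 0, 0, 0, -0.35, 0, 0, 0, 0, 0, 0, 0, 0, 0, 0, 0]
}}

```text
time_s: 27.62
ee_pos: [595.4, 60.5, 116.5]
ee_rot: [180.0, 0.0, 100.3]
force: [1.0, -0.4, -0.5]
gripper_width: 25.5
gripper_force: 60.0
```

{"method": "step_arm", "body": {
  "plan": [-0.35, 0, 0, 0, 0, 0, -0.35, 0, 0, 0, 0, 0, 0, 0, 0, 0, 0, 0]
}}

```text
time_s: 27.87
ee_pos: [596.7, 53.6, 116.5]
ee_rot: [180.0, 0.0, 100.3]
force: [0.4, 0.5, -0.4]
gripper_width: 25.1
gripper_force: 60.0
```

{"method": "step_arm", "body": {
  "plan": [-0.35, 0, 0, 0, 0, 0, -0.35, 0, 0, 0, 0, 0, 0, 0, 0, 0, 0, 0]
}}

```text
time_s: 28.12
ee_pos: [597.9, 46.7, 116.5]
ee_rot: [180.0, 0.0, 100.3]
force: [-0.1, 0.1, -0.7]
gripper_width: 25.7
gripper_force: 60.0
```

{"method": "step_arm", "body": {
  "plan": [-0.35, 0, 0, 0, 0, 0, -0.35, 0, 0, 0, 0, 0, 0, 0, 0, 0, 0, 0]
}}

```text
time_s: 28.37
ee_pos: [599.1, 39.8, 116.4]
ee_rot: [180.0, 0.0, 100.3]
force: [-0.6, -0.2, -1.8]
gripper_width: 25.4
gripper_force: 60.0
```

{"method": "step_arm", "body": {
  "plan": [-0.2, 0, 0, 0, 0, 0, -0.15, 0, 0, 0, 0, 0, 0, 0, 0, 0, 0, 0]
}}

```text
time_s: 28.62
ee_pos: [599.7, 36.8, 116.5]
ee_rot: [180.0, 0.0, 100.3]
force: [-0.2, 0.9, -1.0]
gripper_width: 25.9
gripper_force: 60.0
```

{"method": "step_arm", "body": {
  "plan": [-0.1, 0, 0, 0, 0, 0, 0, 0, 0, 0, 0, 0]
}}

```text
time_s: 28.78
ee_pos: [599.9, 36.0, 116.4]
ee_rot: [180.0, 0.0, 100.3]
force: [0.2, 0.0, -1.0]
gripper_width: 25.4
gripper_force: 60.0
```

{"method": "step_arm", "body": {
  "plan": [-0.1, 0, 0, 0, 0, 0, 0, 0, 0, 0, 0, 0]
}}

```text
time_s: 28.95
ee_pos: [600.0, 35.0, 116.5]
ee_rot: [180.0, 0.0, 100.3]
force: [0.5, -0.2, -0.6]
gripper_width: 25.3
gripper_force: 60.0
```

{"method": "step_arm", "body": {
  "plan": [-0.1, 0, 0, 0, 0, 0, 0, 0, 0, 0, 0, 0]
}}

```text
time_s: 29.12
ee_pos: [600.2, 34.0, 116.4]
ee_rot: [180.0, 0.0, 100.3]
force: [0.4, 0.4, -0.5]
gripper_width: 25.5
gripper_force: 60.0
```

{"method": "step_arm", "body": {
  "plan": [-0.1, 0, 0, 0, 0, 0, 0, 0, 0, 0, 0, 0]
}}

```text
time_s: 29.28
ee_pos: [600.4, 33.0, 116.5]
ee_rot: [180.0, 0.0, 100.3]
force: [-0.1, -0.4, -0.7]
gripper_width: 26.0
gripper_force: 60.0
```

{"method": "step_arm", "body": {
  "plan": [-0.1, 0, 0, 0, 0, 0, 0, 0, 0, 0, 0, 0]
}}

```text
time_s: 29.45
ee_pos: [600.6, 32.0, 116.5]
ee_rot: [180.0, 0.0, 100.3]
force: [-0.1, -0.1, -1.2]
gripper_width: 25.6
gripper_force: 60.0
```

{"method": "step_arm", "body": {
  "plan": [-0.05, 0, 0, 0, 0, 0, 0, 0, 0, 0, 0, 0]
}}

```text
time_s: 29.62
ee_pos: [600.6, 31.6, 116.4]
ee_rot: [-180.0, 0.0, 100.3]
force: [-0.3, 0.6, -0.5]
gripper_width: 25.5
gripper_force: 60.0
```

{"method": "step_arm", "body": {
  "plan": [-0.1, 0, 0, 0, 0, 0, 0, 0, 0, 0, 0, 0]
}}

```text
time_s: 29.78
ee_pos: [600.7, 31.5, 116.5]
ee_rot: [180.0, -0.1, 100.3]
force: [-0.4, 2.8, -0.5]
gripper_width: 25.2
gripper_force: 60.0
```

{"method": "step_arm", "body": {
  "plan": [-0.1, 0, 0, 0, 0, 0, 0, 0, 0, 0, 0, 0]
}}

```text
time_s: 29.95
ee_pos: [600.7, 31.4, 116.5]
ee_rot: [-180.0, -0.2, 100.3]
force: [-1.2, 7.2, -0.6]
gripper_width: 25.5
gripper_force: 60.0
```

```bash
python3 - <<'E'
from fitpin import *
s=sensors.state();A=rot(s['ee_rot']);print(s['ee_pos'],s['force'],s['torque'])
a=np.radians(10.2);u=np.array([np.cos(a),np.sin(a),0]);v=np.array([-u[1],u[0],0]);H=np.array([608.7,-17.5,106])
f=viewer.grab_frame('wrist')
for nm,P in dict(lugtopL=H+16*v-14*u+[0,0,14],lugouter=H+30*v+[0,0,14],tabrear=H+66*v+[0,0,6],tipend=H-48*v).items(): print(nm,proj(f,P))
g=f['img']
for r in range(222,340,6): print(r,[tuple(int(x) for x in g[r,c]) for c in (255,272,284,300)])
for c in ('top','scene'):
    f=viewer.grab_frame(c)
    for n,P in dict(pin=H,pin_tab=H+48*v,hinge=H,lid_grip=[*(H[:2]-63*u[:2]),98]).items():
        d=viewer.pinpoint(n,f)[:1];print(c,n,[(round(q['score'],2),np.round(q['location'],1)) for q in d],'pred',proj(f,P))
    if c=='scene': print('tip/10mm',proj(f,H-30*v),proj(f,H-48*v),proj(f,H-58*v)); save(f,'sc3.png')
E
```

```text
[600.7  31.4 116.5] [-1.2  7.2 -0.6] [ 1.2  0.1 -0. ]
lugtopL [258.9 319.5]
lugouter [283.1 298. ]
tabrear [283.1 233.4]
tipend [282.9 389.9]
222 [(221, 212, 201), (97, 57, 45), (96, 61, 46), (153, 97, 72)]
228 [(58, 64, 68), (115, 110, 112), (111, 107, 109), (109, 104, 108)]
234 [(43, 43, 46), (167, 160, 161), (163, 157, 159), (162, 154, 156)]
240 [(37, 33, 34), (166, 160, 162), (167, 159, 162), (159, 152, 155)]
246 [(37, 32, 36), (166, 158, 160), (168, 160, 162), (161, 154, 156)]
252 [(31, 28, 31), (167, 160, 162), (165, 159, 160), (160, 153, 156)]
258 [(34, 35, 33), (168, 160, 163), (168, 161, 164), (160, 154, 156)]
264 [(30, 30, 29), (245, 242, 243), (245, 243, 244), (162, 155, 157)]
270 [(77, 74, 78), (75, 74, 76), (76, 75, 75), (75, 73, 75)]
276 [(92, 90, 92), (92, 91, 93), (92, 90, 91), (92, 90, 91)]
282 [(100, 97, 98), (100, 98, 99), (101, 98, 100), (101, 97, 99)]
288 [(99, 97, 98), (99, 97, 97), (99, 98, 98), (98, 95, 97)]
294 [(84, 82, 84), (84, 83, 83), (83, 82, 82), (83, 80, 82)]
300 [(33, 34, 35), (241, 237, 238), (243, 239, 240), (193, 185, 186)]
306 [(29, 28, 28), (242
[... 154 characters left out ...]
235, 228, 229), (235, 228, 230)]
324 [(127, 102, 66), (127, 102, 64), (128, 102, 65), (126, 102, 64)]
330 [(127, 103, 65), (127, 102, 66), (126, 101, 65), (127, 103, 65)]
336 [(117, 94, 61), (115, 93, 61), (117, 96, 61), (117, 95, 61)]
top pin [] pred [280.  216.2]
top pin_tab [] pred [256.7 219.9]
top hinge [] pred [280.  216.2]
top lid_grip [(0.81, array([281.7, 241.9]))] pred [284.7 246.8]
scene pin [(0.44, array([267.5, 195.9]))] pred [268.3 193.7]
scene pin_tab [(0.44, array([291.1, 190.4]))] pred [287.  188.9]
scene hinge [(0.92, array([269.5, 194. ]))] pred [268.3 193.7]
scene lid_grip [(0.8, array([261.6, 184.8]))] pred [258.4 183.7]
tip/10mm [256.3 196.8] [249.  198.7] [244.9 199.8]
```

Contact came with 7 N along the axis: the tab is up against the lug. I'll press slightly, release, lift, then check from behind with closed fingers that it's fully home.

{"method": "step_arm", "body": {
  "plan": [-0.15, 0, 0, 0, 0, 0, 0, 0, 0, 0, 0, 0]
}}

```text
time_s: 30.67
ee_pos: [600.7, 31.4, 116.6]
ee_rot: [-180.0, -0.4, 100.2]
force: [-1.3, 10.4, 0.7]
gripper_width: 25.0
gripper_force: 60.0
```

{"method": "step_arm", "body": {
  "plan": [0.3, 0, 0, 0, 0, 0, 0, 0, 0, 0, 0, 0, 0, 0, 0, 0, 0, 0, 0, 0, 0, 0, 0, 0],
  "hand": 4.2
}}

```text
time_s: 31.0
ee_pos: [601.0, 30.6, 116.6]
ee_rot: [180.0, 0.1, 100.3]
force: [0.5, -0.4, -0.9]
gripper_width: 42.0
gripper_force: 0.0
```

{"method": "step_arm", "body": {
  "plan": [0, 0, -1, 0, 0, 0, 0, 0, -2, 0, 0, 0, 0, 0, -3, 0, 0, 0, 0, 0, -3, 0, 0, 0, 0, 0, 0, 0, 0, 0]
}}

```text
time_s: 31.42
ee_pos: [604.2, 30.9, 213.9]
ee_rot: [179.3, 0.1, 100.3]
force: [0.2, 0.1, 0.5]
gripper_width: 42.0
gripper_force: 0.0
```

```bash
python3 - <<'E'
from fitpin import *
viewer.grab_frame('wrist')
f=viewer.grab_frame('wrist');s=sensors.state();A=rot(s['ee_rot']);print(s['time_s'],s['ee_pos'],s['ee_rot'],s['force'])
save(f,'w9.png')
a=np.radians(10.2);u=np.array([np.cos(a),np.sin(a),0]);v=np.array([-u[1],u[0],0]);H=np.array([608.7,-17.5,106])
for nm,P in dict(tabrearL=H+66*v-13*u+[0,0,6],tabrearR=H+66*v+13*u+[0,0,6],sh=H+30*v+13*u+[0,0,6],lugnear=H+30*v+14*u+[0,0,14]).items(): print(nm,proj(f,P))
g=f['img'].astype(int).sum(2)//3
for c in (268,276,284,292,300): print(c,[int(x) for x in g[180:300:3,c]])
for r in (225,240): print(r,[int(x) for x in g[r,240:330:3]])
E
```

```text
31.5167 [601.6  30.8 208.6] [179.8   0.1 100.3] [-0.5 -0.1 -1.5]
tabrearL [264.8 196.1]
tabrearR [294.7 196.1]
sh [294.3 235.3]
lugnear [295.8 238.4]
268 [79, 78, 80, 81, 92, 192, 164, 167, 208, 247, 247, 247, 247, 247, 247, 246, 246, 246, 149, 149, 246, 245, 244, 244, 241, 158, 243, 243, 242, 180, 74, 86, 91, 99, 99, 96, 96, 91, 89, 243]
276 [70, 72, 72, 70, 91, 145, 164, 161, 244, 246, 246, 246, 246, 246, 246, 246, 246, 247, 151, 148, 245, 245, 245, 244, 244, 159, 243, 242, 242, 182, 75, 87, 92, 97, 99, 95, 97, 90, 90, 243]
284 [104, 104, 104, 95, 97, 141, 164, 166, 248, 245, 246, 246, 246, 246, 246, 246, 246, 246, 150, 148, 246, 246, 245, 245, 245, 159, 243, 243, 243, 185, 75, 88, 94, 96, 99, 94, 97, 90, 89, 243]
292 [104, 104, 104, 105, 106, 139, 162, 160, 158, 158, 213, 246, 245, 246, 245, 245, 245, 237, 137, 170, 246, 246, 245, 245, 242, 163, 245, 243, 244, 184, 76, 85, 93, 97, 100, 95, 98, 91, 87, 242]
300 [109, 106, 108, 106, 105, 101, 99, 98, 103, 109, 109, 107, 108, 108, 111, 108, 109, 109, 110, 109, 106, 104, 103, 99, 101, 101, 97, 97, 98, 79, 78, 85, 91, 101, 101, 94, 97, 92, 81, 72]
225 [121, 249, 248, 247, 247, 247, 247, 248, 194, 246, 246, 246, 246, 246, 246, 246, 246, 245, 246, 105, 108, 107, 104, 96, 103, 107, 107, 105, 92, 80]
240 [38, 37, 34, 251, 247, 247, 247, 247, 233, 246, 246, 245, 245, 246, 245, 246, 245, 246, 247, 133, 106, 101, 93, 103, 109, 106, 89, 34, 32, 37]
```

From above the tab sits flush: no table colour shows between the tab and the lug face (rows 233–239), and the rear edge at row ~195 matches the home position. A gentle push on the tab's rear will confirm it.

{"method": "step_arm", "body": {
  "plan": [1, 0, 0, 0, 0, 0, 2.5, 0, 0, 0, 0, 0, 1.5, 0, 0, 0, 0, 0, 0, 0, 0, 0, 0, 0, 0, 0, 0, 0, 0, 0],
  "hand": 0
}}

```text
time_s: 31.93
ee_pos: [590.9, 81.0, 205.2]
ee_rot: [-179.8, 0.0, 100.4]
force: [-0.3, -0.2, -0.1]
gripper_width: 11.3
gripper_force: 0.0
```

{"method": "step_arm", "body": {
  "plan": [0, 0, 2, 0, 0, 0, 0, 0, 3, 0, 0, 0, 0, 0, 3, 0, 0, 0, 0, 0, 1.4, 0, 0, 0, 0, 0, 0, 0, 0, 0]
}}

```text
time_s: 32.35
ee_pos: [588.8, 79.2, 107.9]
ee_rot: [-179.5, -0.0, 100.3]
force: [0.2, -0.6, -1.3]
gripper_width: 0.3
gripper_force: 0.0
```

{"method": "step_arm", "body": {
  "plan": [-0.5, 0, 0, 0, 0, 0, -0.4, 0, 0, 0, 0, 0, -0.3, 0, 0, 0, 0, 0, 0, 0, 0, 0, 0, 0]
}}

```text
time_s: 32.68
ee_pos: [594.9, 67.6, 113.9]
ee_rot: [179.8, 0.0, 100.3]
force: [0.0, 0.7, 0.1]
gripper_width: 0.4
gripper_force: 0.0
```

{"method": "step_arm", "body": {
  "plan": [-0.1, 0, 0, 0, 0, 0, -0.1, 0, 0, 0, 0, 0, 0, 0, 0, 0, 0, 0]
}}

```text
time_s: 32.93
ee_pos: [594.4, 66.4, 112.9]
ee_rot: [180.0, 0.0, 100.3]
force: [0.3, -0.4, -0.2]
gripper_width: 0.4
gripper_force: 0.0
```

{"method": "step_arm", "body": {
  "plan": [-0.1, 0, 0, 0, 0, 0, -0.1, 0, 0, 0, 0, 0, 0, 0, 0, 0, 0, 0]
}}

```text
time_s: 33.18
ee_pos: [594.6, 64.5, 112.4]
ee_rot: [-180.0, 0.0, 100.3]
force: [1.2, -0.3, 0.6]
gripper_width: 0.6
gripper_force: 0.0
```

{"method": "step_arm", "body": {
  "plan": [-0.1, 0, 0, 0, 0, 0, -0.05, 0, 0, 0, 0, 0, 0, 0, 0, 0, 0, 0]
}}

```text
time_s: 33.43
ee_pos: [594.6, 63.9, 112.4]
ee_rot: [-180.0, -0.1, 100.3]
force: [-2.2, 3.9, 1.3]
gripper_width: 0.1
gripper_force: 1.9
```

{"method": "step_arm", "body": {
  "plan": [-0.1, 0, 0, 0, 0, 0, 0, 0, 0, 0, 0, 0]
}}

```text
time_s: 33.6
ee_pos: [594.6, 63.8, 112.5]
ee_rot: [-180.0, -0.2, 100.3]
force: [-1.5, 6.4, 1.6]
gripper_width: 0.2
gripper_force: 3.5
```

{"method": "step_arm", "body": {
  "plan": [-0.1, 0, 0, 0, 0, 0, 0, 0, 0, 0, 0, 0]
}}

```text
time_s: 33.77
ee_pos: [594.6, 63.7, 112.5]
ee_rot: [-180.0, -0.3, 100.2]
force: [-2.2, 10.2, 0.5]
gripper_width: 0.7
gripper_force: 4.8
```

{"method": "step_arm", "body": {
  "plan": [-0.1, 0, 0, 0, 0, 0, 0, 0, 0, 0, 0, 0]
}}

```text
time_s: 33.93
ee_pos: [594.6, 63.7, 112.5]
ee_rot: [-180.0, -0.4, 100.2]
force: [-2.8, 11.5, 0.9]
gripper_width: 0.6
gripper_force: 6.2
```

It's solid at 11 N, so the pin is home. I'll back off and make a final check.

{"method": "step_arm", "body": {
  "plan": [0.5, 0, 0, 0, 0, 0, 1.5, 0, 0, 0, 0, 0, 1, 0, -1, 0, 0, 0, 0, 0, -4, 0, 0, 0, 0, 0, -4, 0, 0, 0]
}}

```text
time_s: 34.35
ee_pos: [588.8, 89.8, 202.3]
ee_rot: [-179.7, 0.1, 100.4]
force: [0.8, 0.1, 0.3]
gripper_width: 0.2
gripper_force: 0.0
```

{"method": "step_arm", "body": {
  "plan": [3, 0, -2, 0, 0, 0, 3, 0, 0, 0, 0, 0, 3, 0, 0, 0, 0, 0, 1, 0, 0, 0, 0, 0, 0, 0, 0, 0, 0, 0]
}}

```text
time_s: 34.77
ee_pos: [571.8, 189.9, 223.1]
ee_rot: [179.9, 0.0, 100.5]
force: [0.9, -0.4, -0.6]
gripper_width: 0.4
gripper_force: 0.0
```

```bash
python3 - <<'E'
from fitpin import *
s=sensors.state();print(s['time_s'],s['ee_pos'],s['force'])
a=np.radians(10.2);u=np.array([np.cos(a),np.sin(a),0]);v=np.array([-u[1],u[0],0]);H=np.array([608.7,-17.5,106])
G=H-63*u;G[2]=98
for c,old in (('top',dict(jar=(336.3,203.7),tin=(223.9,219),tea=(255.5,159.7))),('scene',dict(jar=(215.8,250.9),tin=(321.1,222.4),tea=(306.2,262.1)))):
    f=viewer.grab_frame(c)
    for n,P in dict(pin=H,pin_tab=H+48*v,lid_grip=G,lid_eye=H,jar=None,tin=None,tea=None).items():
        d=viewer.pinpoint(n,f)[:1];print(c,n,[(round(q['score'],2),np.round(q['location'],1)) for q in d],'ref',old.get(n) if P is None else proj(f,P))
E
```

```text
34.7667 [571.8 189.9 223.1] [ 0.9 -0.4 -0.6]
top pin [(0.6, array([282.5, 214.4]))] ref [280.  216.2]
top pin_tab [(0.67, array([257.2, 218.8]))] ref [256.7 219.9]
top lid_grip [(0.7, array([284.6, 244.6]))] ref [284.7 246.8]
top lid_eye [(0.73, array([279.1, 215.2]))] ref [280.  216.2]
top jar [(0.6, array([335.8, 203.8]))] ref (336.3, 203.7)
top tin [] ref (223.9, 219)
top tea [(0.88, array([256.1, 158.5]))] ref (255.5, 159.7)
scene pin [(0.68, array([269.3, 196.9]))] ref [268.3 193.7]
scene pin_tab [(0.62, array([288.6, 190.1]))] ref [287.  188.9]
scene lid_grip [(0.76, array([262.1, 183.9]))] ref [258.4 183.7]
scene lid_eye [(0.81, array([270. , 198.1]))] ref [268.3 193.7]
scene jar [(0.94, array([216.4, 250.6]))] ref (215.8, 250.9)
scene tin [(0.94, array([319.3, 221.4]))] ref (321.1, 222.4)
scene tea [(0.77, array([305.8, 260.1]))] ref (306.2, 262.1)
```

All in place and the bystanders haven't moved. Handing in.

```bash
python3 -c "
from workcell import env
print(env.job_done())"
```

```text
the job is handed in; nothing more can be done
None
```

The lid lies closed on the box with the pin pushed fully home through both lugs and the knuckle; the last camera check showed the jar, tin and carton where they started, and the job was handed in at about 35 s.

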